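# Press a broken clay block together in a pump clamp under its cover

## Task

Gently lower the clear cover over the broken clay block until it rests on its stop posts. Then work the clamp's trigger back and forth, without pushing the jaw itself, until the cork pad reaches the block and presses its two halves firmly together against the end stop, with the pad's springs squeezed about half way and never nearly flat, which would crush the clay. Finish while still holding the trigger pulled so that the pressure stays on, and leave the bowl, pen cup and pill tin where they are.

Things in the scene. Friction and masses are not known exactly. Their poses are not given: they have to be found in the camera images.
- jig: Mending jig fixed to the table: plywood board 170 (x) x 390 (y) x 15 mm; bar clamp at the -y end, end stop at the +y end. Origin on the table, mid x; the board spans y -215 to +175 mm. z up; +y: the way the jaw advances; +x: away from the robot (yaw varies up to 0.3). Jaw, pad and block are centred on x = 0, z = 35 mm. Nothing is over 65 mm high between trigger and cover.
- anvil_face (a point): Middle of the dark wooden end stop's face, at jig (0, 130, 35) mm; the stop is 90 mm wide (x), top at z = 60 mm.
- handle_top (a point): Top of the clamp's fixed upright black handle, 28 (x) x 18 (y) mm, at jig (0, -146, 170) mm; it stands on the black housing (y -155 to -85, 81 mm high).
- cover (a joint): Angle (rad) of the cover, a wooden frame 150 (from hinge) x 146 x 10 mm with a clear pane: 0 = level on two rubber-capped stop posts; grows as the near edge rises; starts 0.8 to 1.25. Its stiff hinge keeps it where it is left; 2 to 4 N at the edge moves it. Fingertips pushing its outer face (up when closed, up and +x when open) lower it. Gentle: under 1.2 rad/s over the last 0.2 rad, under 60 N.
- cover_hinge (a point): Middle of the cover's hinge line, which runs along jig y at the far side, at jig (77, 89, 78) mm.
- cover_edge (a point): Point on the cover's outer face, mid width (jig y = 89 mm), 10 mm inside its free edge, 140 mm from the hinge line and 5 mm above its mid plane.
- trigger (a joint): Angle (rad) of the trigger, a steel bar 26 (x) x 10 (y) mm, top z = 170, upright before the handle: 0 released, 0.4 fully pulled. Turns about a pin along jig x at y -100, z 75 mm; its top moves to -y, to the handle. A spring returns it (2 N at the grip at 0, 4 N at 0.4). A pull drives the jaw on about 32 mm per rad; the ratchet (5 mm teeth) may leave up to 5 mm of each pull idle.
- trigger_grip (a point): Middle of the trigger's +y face, 75 mm above its pin, at jig (0, -95, 150) mm when released: where to pull. Stroke here 29 mm (13 mm at the jaw). Hook it at this side with closed fingertips and draw it to -y, or squeeze it against the handle (60 mm over both when released). With the pad half squeezed (7 mm) the pull here is about 11 N.
- jaw (a joint): Advance (m) of the jaw with its toothed bar to the end stop, 0 to 0.080; starts 0.012 to 0.032. The pad's face is at jig y = -0.020 + jaw - pad. Friction of 3 N keeps the jaw when the trigger is released, no more: under pressure it slips back once the trigger is let go.
- pad (a joint): How far (m) the jaw's cork pad (50 x 36 x 12 mm) has been pressed back on its springs: 0 free, 0.014 flat, 2 N per mm. It shows the clamping force. Firm is 0.004 to 0.0105 (8 to 21 N); more than 0.012 (24 N) crushes the clay.
- jaw_top (a point): Top of the steel jaw (50 x 16 mm, z = 64 mm), which the robot must not push.
- half_a: Half of the terracotta block, 60 (x) x 45 (y) x 40 mm high, 210 g, loose on the jig's board and standing at the end stop; origin at the centre of its underside.
- half_b: The other half, same size, loose, 4 to 9 mm before half_a on the jaw's side; origin at the centre of its underside. The jaw pushes it up to half_a.
- bowl: Glazed bowl, 120 mm wide, 55 mm high, origin under its centre. Leave alone.
- pen_cup: Grey plastic pen cup, 72 mm wide, 95 mm high, origin under its centre. Leave alone.
- pill_tin: Aluminium pill tin, 55 mm wide, 38 mm high, origin under its centre. Leave alone.
There are look-alikes about, which are no part of the job. What is shaped like the half_a but turquoise is not meant. What is shaped like the half_b but turquoise is not meant.

How it is judged:
On the way, in this order (a step that is already met when the one before it is completed fails the run):
1. the cover rests on its stop posts (value of joint cover below 0.04 rad), for 0.2 s.
2. the pad has reached the block and presses it (value of joint pad above 0.002 m and value of joint cover below 0.05 rad), for 0.1 s.
At the end, for the whole second after the job is handed in: Cover within 0.05 rad of its stop; pad pressed back 4 to 10.5 mm; both halves upright and at rest, pressed together (over 3 N), half_a within 3 mm of the end stop, half_b pushed up to it within 3 mm; fingers still hold the trigger pulled (over 0.03 rad, over 1.5 N) (value of joint cover below 0.05 rad and value of joint pad between 0.004 and 0.0105 m and contact force between half_a and half_b above 3 N and y of half_a in the frame of jig above 0.1045 m and y of half_b in the frame of jig above 0.0595 m and angle between each of half_a, half_b's own z axis and vertical below 0.1 rad and value of joint trigger above 0.03 rad and contact force between the fingers and trigger above 1.5 N and linear speed of half_b below 0.01 m/s); the arm keeps its last pose, push and grip.
It fails at once if the cover is slammed onto its stop (value of joint cover below 0.2 rad and velocity of joint cover below -1.2 rad/s).
It fails at once if the cover is pressed too hard (contact force between any of the arm, the fingers and cover above 60 N).
It fails at once if the block is crushed: pad pressed back more than 12 mm (value of joint pad above 0.012 m).
It fails at once if the robot pushes the jaw or the block itself (contact force between any of the arm, the fingers and jaw above 2 N or contact force between any of the arm, the fingers and half_a above 2 N or contact force between any of the arm, the fingers and half_b above 2 N).
It fails at once if a bystander is moved (distance of any of bowl, pen_cup, pill_tin from where it was at the start of the episode above 0.02 m).
It also fails if it takes over 67 s, if anything falls off the work surface, if the arm or the gripper's body presses on something with over 40 N, if the wrist force passes 120 N, or if a joint passes its speed limit or range.

## Robot

A 6-joint arm with a two-finger parallel gripper is mounted at the origin on the work surface. World frame = base frame: x ahead of the robot, y to its left, z up, the work surface at z = 0. Lengths are in m, angles in rad, forces in N, time in s.
With the tool pointing down it reaches from about 0.35 to 0.975 m from the base axis. Payload 4.9 kg.
Tool frame: the origin (TCP) lies midway between the tips of the shut fingers; the grasp point (between the pads) lies manip.grip_depth behind it (manip.grip_depth is the distance from the TCP to the grasp point, in m); z points along the fingers, x is the direction in which the jaws open and shut, and the axes are right-handed (so a half turn about z gives the same grasp; the last joint's range is limited). The gripper opens to 85 mm and grips with 20 to 120 N. Pads are 22 mm wide; open, the fingers measure 114 mm over their backs; the gripper's body (76 mm by 85 mm) begins 54 mm behind the grasp point. The pads swing forward as they close: fully open they stand 13 mm farther back than shut.
Start: joints at [-0.119, 0.053, 1.613, -0, 1.476, -0.119], TCP at [0.625, 0, 0.231] pointing down, gripper open.
Joint ranges: [-3.01, 3.01], [-1.01, 2.22], [0.06, 2.58], [-1.02, 4.17], [0.09, 2.62], [-3.14, 3.14]. Speed limits (rad/s): [2.57, 2.57, 3.14, 3.14, 3.14, 3.14].

## Interface

Orientations are given as a unit quaternion [w, x, y, z].
In Python, from plant import state, grab_frame, ticket, manip gives the robot as it stands.
- The arm moves only by the tool carry_out, never from a script. Its argument "moves" is a list that holds one entry, the list of rows, each a list of 7 numbers: the turn, a rotation vector about the tool's x, y, z each as a share of 5 degrees, from -1 to 1, then the shift along the tool's x, y, z each as a share of 0.04 m, from -1 to 1, then the gripper command: -1 is shut, 1 is fully open, values between are in proportion. A call has 1 to 8 rows; each row shifts and turns the commanded pose from where the row before left it, along the tool's axes as they then stand; what a row does not reach is not made up. A row lasts 1/12 s, in which the tool goes at most 41.7 mm and 7.16 degrees, less where a joint would pass 70% of its speed; a pose out of reach is approached as far as the arm can. A call with a number of a shift or a turn outside -1 to 1 is refused whole. A call with a gripper value outside its range is refused whole. The fingers move at their own pace and stop on an object; the grip force is fixed at half the most. Time passes only in rows, so rows that do not move let the fingers close. It gives the time, the measured TCP pose, the force and the opening at its end, in the units of the state.
- state(): the state, without advancing time (a new reading comes with each control period).
- grab_frame(name): name is "scene" or "side" or "wrist"; returns a dict with "frame" (420x560x3 uint8, red, green, blue), "z_map" (420x560 float32, m along the optical axis (not along the pixel's ray), 0 where there is no reading), "K" (3x3 intrinsics, pixels), "world_from_camera" (4x4, takes a point from camera to world coordinates); the wrist camera has in their place "hand_eye" (4x4, takes a point from camera to tool coordinates, whose origin is the TCP and whose axes are the tool frame's). Camera axes: x right, y down, z forward; pixel columns grow to the right and rows downward; lengths in m; the calibration is good to about 2 mm. A picture is of the moment at which its call begins: read the wrist's pose just before it.
- ticket.job_done(): hands the job in, once; it reports no verdict.
The state is a dict: "time": time; "joint_pos": joint angles; "joint_vel": joint speeds; "joint_efforts": joint torques, N m; "tool_pos": TCP position; "tool_rot": TCP orientation; "contact_force": force on the tool from outside, world axes, zero at the start; "ft_torque": the same for the moment, N m; "gripper_width": opening from 0.0 (shut) to 1.0 (fully open).
Only numpy, scipy, OpenCV 4.12 (cv2) and the standard library are available. Lean on these libraries where they do the work, as an engineer would, in place of code of your own. Each camera call takes 0.05 s, during which the arm holds its last target.

## Working session

There is one attempt and no reset: what is moved stays moved. The work goes in short steps, Python scripts to look and compute and a tool call to move; the robot and the scene stay as the last step left them, time stands still between calls to the robot, and variables do not carry over. Pictures are saved under pics/ and viewed, and the job is handed in when it is done.

Besides the shell and the picture viewer there is one more tool, called by a JSON object that holds its "op" and its "data", one argument or row to a line. carry_out: Moves the arm, as the interface text tells. Shift numbers are shares of 0.04 m and turn numbers shares of 5 degrees, none past 1 either way. Its arguments: {"type":"object","properties":{"moves":{"type":"array"}},"required":["moves"]}

```bash
ls; mkdir -p pics
cat > h.py <<'E'
import numpy as np, cv2
from plant import state, grab_frame, ticket, manip
from scipy.spatial.transform import Rotation as R
def save(n,im,s=1):
    cv2.imwrite('pics/'+n,cv2.resize(im[:,:,::-1],None,fx=s,fy=s,interpolation=cv2.INTER_CUBIC))
def rot(q): return R.from_quat([q[1],q[2],q[3],q[0]])
E
python3 - <<'E'
from h import *
s=state();print(s, manip.grip_depth, [a for a in dir(manip) if a[0]!='_'])
for n in ("scene","side"):
    f=grab_frame(n);np.savez('pics/'+n+'0.npz',**f);save(n+'0.png',f['frame'],1.4);print(n,f['K'],f['world_from_camera'])
E
```

```text
pics
{'time': 0.0, 'joint_pos': array([-1.19018869e-01,  5.33949134e-02,  1.61432715e+00, -2.45631328e-06,
        1.47599998e+00, -1.18987368e-01]), 'joint_vel': array([-0.0007524 , -0.00116879,  0.0009014 ,  0.00070557, -0.00140911,
       -0.00018362]), 'joint_efforts': array([ 2.70554956e-04, -3.93670499e+01, -3.70175600e+01, -1.62778279e-04,
        6.93513779e-03, -6.06393527e-06]), 'tool_pos': array([6.24362298e-01, 6.41937129e-05, 2.30019630e-01]), 'tool_rot': array([-1.25189137e-04,  9.99999433e-01, -1.56329855e-05, -1.05730860e-03]), 'contact_force': array([ 1.09331685, -0.03647559,  0.66666001]), 'ft_torque': array([ 0.00710179, -0.01498078,  0.00838623]), 'gripper_width': 0.9987140194452501} 0.0187 ['IKError', 'grip_depth']
scene [[415.56674021   0.         275.43846262]
 [  0.         415.56674021 206.48767762]
 [  0.           0.           1.        ]] [[-0.798       0.42973387 -0.42252196  1.08476312]
 [ 0.60239759  0.58936686 -0.53829717  0.59262029]
 [ 0.01769592 -0.68408735 -0.7291854   0.88644864]
 [ 0.          0.          0.          1.        ]]
side [[462.00021988   0.         281.18722206]
 [  0.         462.00021988 201.52961627]
 [  0.           0.           1.        ]] [[-0.96773994 -0.13995474  0.20950435  0.42542684]
 [-0.25086389  0.6124121  -0.74967909  0.81621335]
 [-0.02338185 -0.77805147 -0.62776524  0.78794606]
 [ 0.          0.          0.          1.        ]]
```

View pics/scene0.png

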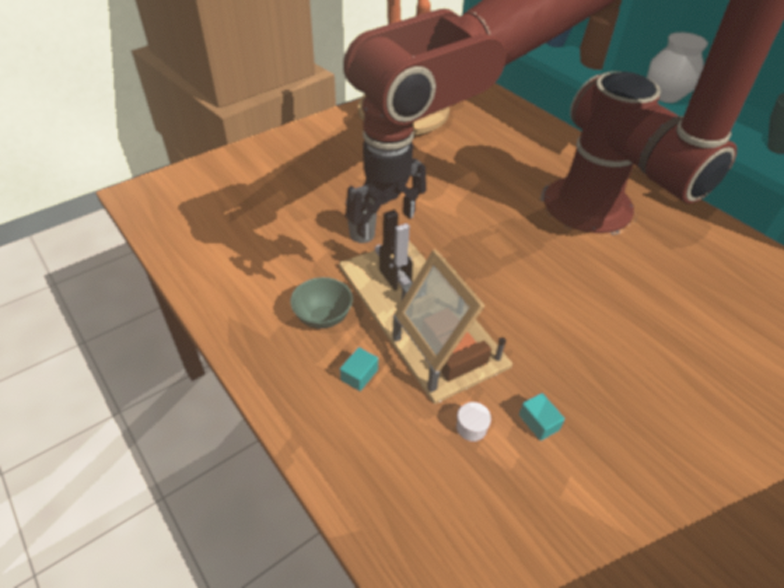

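View pics/side0.png

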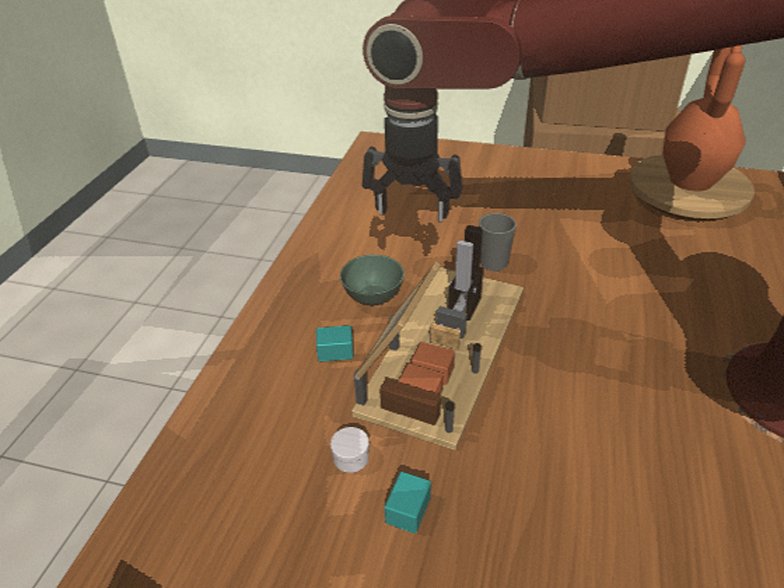

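Run:
```python
from h import *
f=np.load('pics/side0.npz');im=f['frame']
save('side0c.png',im[150:330,220:400],4.0) if 0 else cv2.imwrite('pics/side0c.png',cv2.resize(im[150:330,225:395][:,:,::-1],None,fx=3.3,fy=3.3,interpolation=cv2.INTER_CUBIC))
f=np.load('pics/scene0.npz');im=f['frame']
save('scene0c.png',im[140:320,200:390],3.3)
```

```text
(no output)
```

View pics/side0c.png

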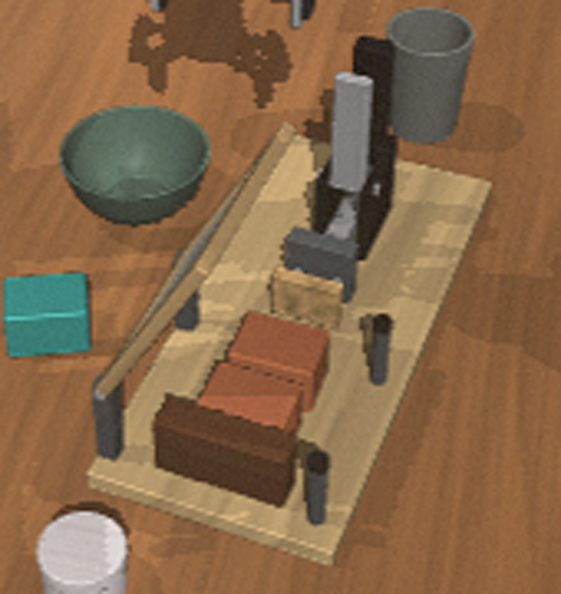

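View pics/scene0c.png

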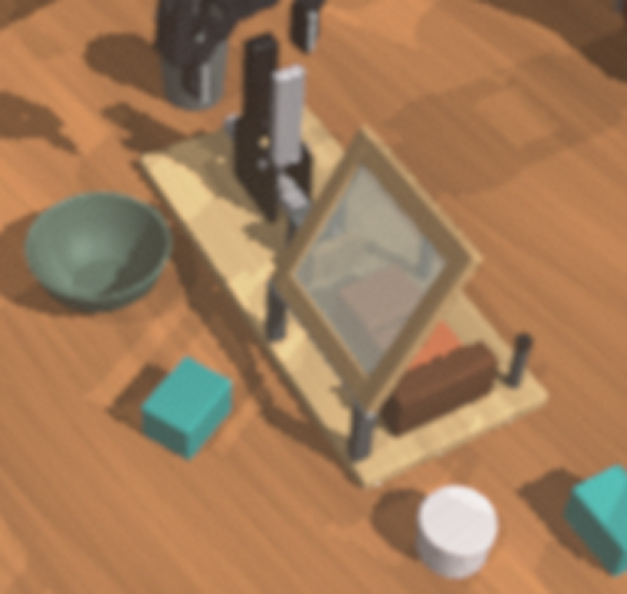

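```bash
cat >> h.py <<'E'
def ray(f,u,v,z):
    T=f['world_from_camera'];d=T[:3,:3]@np.linalg.inv(f['K'])@[u,v,1];o=T[:3,3]
    return o+d*(z-o[2])/d[2]
def cloud(f):
    z=f['z_map'];v,u=np.mgrid[:z.shape[0],:z.shape[1]]
    T=f['world_from_camera'];K=f['K']
    P=np.stack([(u-K[0,2])/K[0,0]*z,(v-K[1,2])/K[1,1]*z,z],-1)
    return P@T[:3,:3].T+T[:3,3], z>0
E
python3 - <<'E'
from h import *
f=dict(np.load('pics/side0.npz'));g=dict(np.load('pics/scene0.npz'))
A=ray(f,225+333/3.3,150+550/3.3,.015);B=ray(f,225+90/3.3,150+474/3.3,.015);C=ray(f,225+491/3.3,150+184/3.3,.015)
print('side',A,B,C,np.linalg.norm(A-B),np.linalg.norm(A-C))
a=ray(g,200+546/3.3,140+396/3.3,.015);b=ray(g,200+366/3.3,140+476/3.3,.015);c=ray(g,200+140/3.3,140+158/3.3,.015)
print('scene',a,b,c,np.linalg.norm(a-b),np.linalg.norm(c-b))
# fit: corners model
M=np.array([[-.085,.175],[.085,.175],[-.085,-.215],[-.085,.175],[.085,.175],[.085,-.215]])
for sel in (slice(0,3),slice(3,6),slice(0,6)):
    P=np.array([A,B,C,a,b,c])[sel,:2];m=M[sel]
    pc=P-P.mean(0);mc=m-m.mean(0)
    th=np.arctan2((mc[:,0]*pc[:,1]-mc[:,1]*pc[:,0]).sum(),(mc*pc).sum())
    Rm=np.array([[np.cos(th),-np.sin(th)],[np.sin(th),np.cos(th)]]);t=P.mean(0)-Rm@m.mean(0)
    print(th,t,np.round((m@Rm.T+t-P)*1e3,1).tolist())
# cloud of all things in jig frame
th,t=th,t
np.savez('jig.npz',th=th,t=t)
for n,ff in(('side',f),('scene',g)):
    P,ok=cloud(ff);Q=P.copy();Q[...,:2]=(P[...,:2]-t)@Rm
    def st(name,u,v): print(n,name,np.round(Q[int(v),int(u)]*1e3,1))
    if n=='side':
        for nm,x,y in(('trig top',355,80),('trig mid',350,130),('handle',372,50),('jawtop',320,245),('pad top',305,278),('b top',285,335),('a top',250,385),('anviltop',230,405),('cover tl',288,128),('cover near hinge',105,385),('cupL',392,60),('cup top',430,20),('bowl',135,115)): st(nm,225+x/3.3,150+y/3.3)
    else:
        for nm,x,y in(('cover top',365,140),('cover right',470,258),('coverleft',287,270),('handle',262,45),('trig',290,75),('bowl rim',40,270)): st(nm,200+x/3.3,140+y/3.3)
        save_=None
    # bystanders
E
```

```text
side [0.50136574 0.23332038 0.015     ] [0.66496994 0.21096241 0.015     ] [ 0.44265496 -0.14379519  0.015     ] 0.16512483664561317 0.38165836839450723
scene [0.50621224 0.23703194 0.015     ] [0.66696949 0.20907029 0.015     ] [ 0.61369323 -0.16999958  0.015     ] 0.1631709150970845 0.38279541813402024
-0.15010607877661866 [0.55761551 0.0514315 ] [[-1.6, 3.9], [2.9, 0.8], [-1.2, -4.6]]
-0.1488399369549274 [0.56093182 0.05173333] [[-3.4, 0.4], [4.0, 3.1], [-0.6, -3.5]]
-0.14919392138606494 [0.55928875 0.05159827] [[-0.1, 4.0], [4.4, 1.1], [0.6, -4.6], [-5.0, 0.3], [2.4, 2.9], [-2.3, -3.6]]
side trig top [  -0.6 -100.8  167.8]
side trig mid [ -0.7 -98.9 125.8]
side handle [  -0.9 -136.9  169.8]
side jawtop [  2.1 -41.7  62.1]
side pad top [  1.9 -14.   54.1]
side b top [-4.5 43.6 54.5]
side a top [ 2.6 93.1 52.3]
side anviltop [  7.3 116.1  54.8]
side cover tl [  5.8  17.5 209.4]
side cover near hinge [ 74.6 158.1  88.1]
side cupL [ -13.7 -145.1  159.1]
side cup top [   0.6 -317.9   83.7]
side bowl [ 198.3 -151.9   49.7]
scene cover top [ 12.5  25.2 205.5]
scene cover right [ 10.9 156.  206.1]
scene coverleft [74.2 25.9 97.8]
scene handle [   2.5 -144.4  166.4]
scene trig [  3.3 -99.3 169.2]
scene bowl rim [ 221.9 -117.6   30.7]
```

{"op": "carry_out", "data": {
  "moves": [
    [[0, 0, 0.85, 0, 0, -0.3, -1], [0, 0, 0.85, 0.3, -0.5, 0, -1], [0, 0, 0, 0, -0.6, 0, -1], [0, 0, 0, 0, -0.7, 0, -1], [0, 0, 0, 0, -0.7, 0, -1], [0, 0, 0, 0, -0.7, 0, -1], [0, 0, 0, 0, 0, 0, -1]]
  ]
}}

```text
time: 0.68
tool_pos: [0.6541, 0.1303, 0.2424]
tool_rot: [-0.001, 0.997, -0.072, -0.001]
contact_force: [-0.7, 0.3, -0.6]
gripper_width: 0.007
```

```bash
cat >> h.py <<'E'
J=np.load('jig.npz') if __import__('os').path.exists('jig.npz') else None
if J is not None:
    th=float(J['th']);t=J['t'];Rm=np.array([[np.cos(th),-np.sin(th)],[np.sin(th),np.cos(th)]])
def tojig(P):
    Q=np.array(P,float).copy();Q[...,:2]=(Q[...,:2]-t)@Rm;return Q
def rep():
    s=state();print('t',round(s['time'],2),'jig mm',np.round(tojig(s['tool_pos'])*1e3,1),'F jig',np.round(np.r_[s['contact_force'][:2]@Rm,s['contact_force'][2]],1),'w',round(s['gripper_width'],3),'tool x in jig',np.round(rot(s['tool_rot']).as_matrix()[:,0][:2]@Rm,3),'q',np.round(s['joint_pos'],2))
E
python3 - <<'E'
from h import *
rep()
f=grab_frame('side');save('s1.png',f['frame'][100:350,150:450],2.6)
f=grab_frame('scene');save('c1.png',f['frame'][100:350,150:450],2.6)
E
```

```text
t 0.68 jig mm [ 82.1  91.9 242.4] F jig [-0.8  0.2 -0.6] w 0.007 tool x in jig [1.    0.005] q [0.08 0.14 1.5  0.   1.5  0.23]
```

View pics/s1.png

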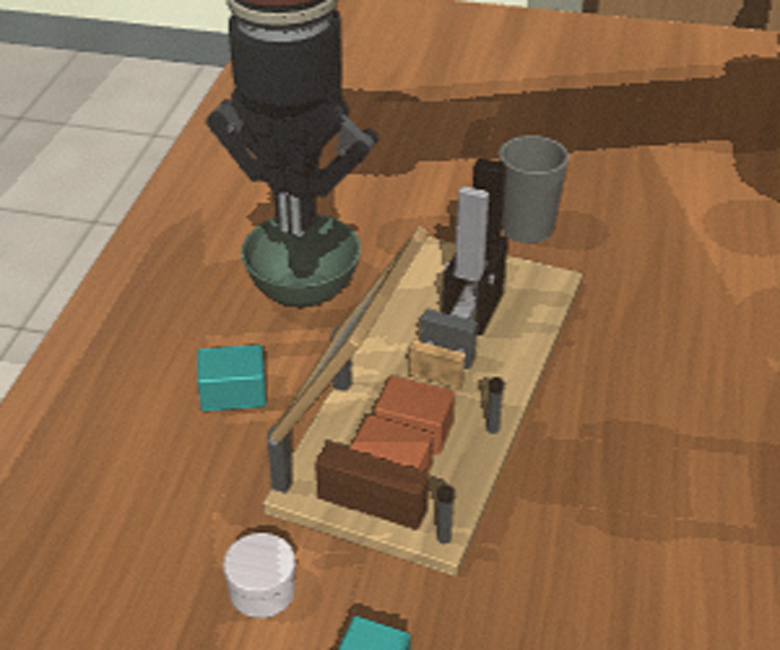

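View pics/c1.png

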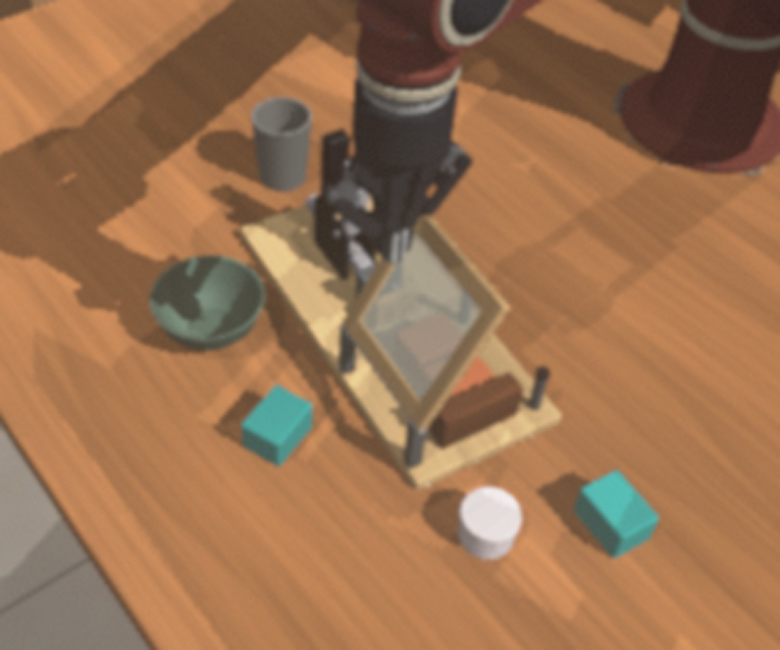

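{"op": "carry_out", "data": {
  "moves": [
    [[0, 0, 0, -0.3, 0.07, 0.45, -1], [0, 0, 0, -0.3, 0, 0.45, -1], [0, 0, 0, 0, 0, 0, -1]]
  ]
}}

```text
time: 1.03
tool_pos: [0.6265, 0.1256, 0.2022]
tool_rot: [0.001, 0.997, -0.075, -0.004]
contact_force: [-0.7, 0.4, -1.0]
gripper_width: -0.002
```

Run:
```python
from h import *
rep()
# arc plan for TCP
r=.125;hw=.012
for a in np.r_[1.35:-0.01:-0.05]:
    d=.005
    C=np.array([77-1e3*r*np.cos(a)+5*np.sin(a),78+1e3*r*np.sin(a)+5*np.cos(a)])
    print(round(a,2),np.round(C+[12,0],1))
```

```text
t 1.03 jig mm [ 55.5  83.1 202.2] F jig [-0.7  0.3 -1. ] w -0.002 tool x in jig [ 1. -0.] q [ 0.08  0.11  1.6  -0.    1.44  0.23]
1.35 [ 66.5 201.1]
1.3 [ 60.4 199.8]
1.25 [ 54.3 198.2]
1.2 [ 48.4 196.3]
1.15 [ 42.5 194.1]
1.1 [ 36.8 191.7]
1.05 [ 31.1 188.9]
1.0 [ 25.7 185.9]
0.95 [ 20.4 182.6]
0.9 [ 15.2 179. ]
0.85 [ 10.3 175.2]
0.8 [  5.5 171.2]
0.75 [  0.9 166.9]
0.7 [ -3.4 162.4]
0.65 [ -7.5 157.6]
0.6 [-11.3 152.7]
0.55 [-15.  147.6]
0.5 [-18.3 142.3]
0.45 [-21.4 136.9]
0.4 [-24.2 131.3]
0.35 [-26.7 125.6]
0.3 [-28.9 119.7]
0.25 [-30.9 113.8]
0.2 [-32.5 107.7]
0.15 [-33.8 101.6]
0.1 [-34.9  95.5]
0.05 [-35.6  89.2]
-0.0 [-36.  83.]
```

{"op": "carry_out", "data": {
  "moves": [
    [[0, 0, 0, -0.24, -0.1, 0.13, -1], [0, 0, 0, -0.24, 0, 0.13, -1], [0, 0, 0, -0.28, 0, 0.15, -1], [0, 0, 0, -0.26, 0, 0.17, -1], [0, 0, 0, -0.24, 0, 0.2, -1], [0, 0, 0, 0, 0, 0, -1]]
  ]
}}

```text
time: 1.53
tool_pos: [0.5801, 0.1381, 0.1763]
tool_rot: [-0.0, 0.997, -0.074, -0.0]
contact_force: [0.4, 0.6, -0.1]
gripper_width: -0.002
```

Run:
```python
from h import *
rep()
f=grab_frame('side');save('s2.png',f['frame'][100:350,150:450],2.6)
```

```text
t 1.53 jig mm [  7.7  88.6 176.3] F jig [ 0.3  0.6 -0.1] w -0.002 tool x in jig [1.    0.001] q [0.11 0.02 1.73 0.   1.38 0.26]
```

View pics/s2.png

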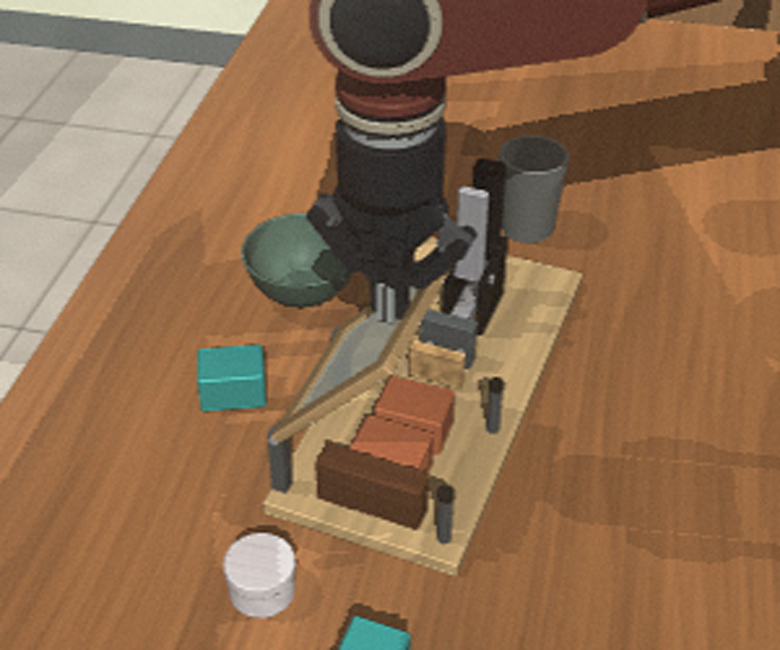

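{"op": "carry_out", "data": {
  "moves": [
    [[0, 0, 0, -0.14, 0, 0.17, -1], [0, 0, 0, -0.14, 0, 0.17, -1], [0, 0, 0, -0.15, 0, 0.19, -1], [0, 0, 0, -0.12, 0, 0.18, -1], [0, 0, 0, -0.11, 0, 0.18, -1], [0, 0, 0, -0.08, 0, 0.18, -1], [0, 0, 0, 0, 0, 0, -1]]
  ]
}}

```text
time: 2.17
tool_pos: [0.5498, 0.1424, 0.1306]
tool_rot: [0.0, 0.997, -0.074, -0.002]
contact_force: [0.1, -1.1, -1.1]
gripper_width: 0.003
```

Run:
```python
from h import *
rep()
f=grab_frame('side');save('s3.png',f['frame'][100:350,150:450],2.6)
```

```text
t 2.17 jig mm [-22.9  88.4 130.6] F jig [ 0.3 -1.1 -1.1] w 0.003 tool x in jig [1.    0.001] q [0.12 0.   1.84 0.   1.31 0.27]
```

View pics/s3.png

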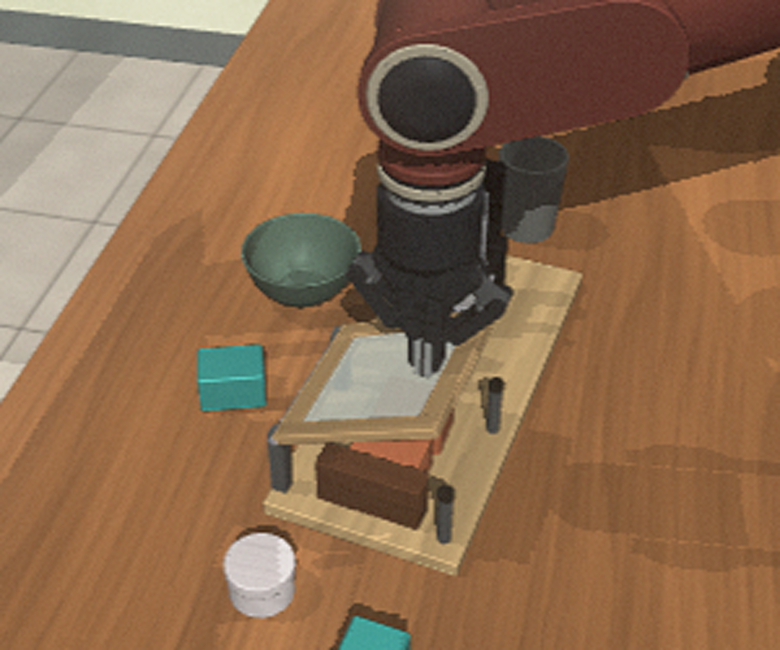

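{"op": "carry_out", "data": {
  "moves": [
    [[0, 0, 0, -0.07, 0, 0.15, -1], [0, 0, 0, -0.06, 0, 0.15, -1], [0, 0, 0, -0.05, 0, 0.14, -1], [0, 0, 0, -0.05, 0, 0.13, -1], [0, 0, 0, -0.04, 0, 0.12, -1], [0, 0, 0, -0.03, 0, 0.12, -1], [0, 0, 0, -0.02, 0, 0.1, -1], [0, 0, 0, 0, 0, 0, -1]]
  ]
}}

```text
time: 2.88
tool_pos: [0.5381, 0.1442, 0.0956]
tool_rot: [0.0, 0.997, -0.074, -0.001]
contact_force: [-0.3, 0.1, -0.1]
gripper_width: -0.001
```

Run:
```python
from h import *
rep()
```

```text
t 2.88 jig mm [-34.7  88.5  95.6] F jig [-0.3  0.1 -0.1] w -0.001 tool x in jig [1.    0.001] q [0.13 0.02 1.89 0.   1.24 0.28]
```

Continue slowly, 2 mm per row, until the stop's force shows.

{"op": "carry_out", "data": {
  "moves": [
    [[0, 0, 0, -0.01, 0, 0.08, -1], [0, 0, 0, 0, 0, 0.08, -1], [0, 0, 0, 0, 0, 0.06, -1], [0, 0, 0, 0, 0, 0.05, -1], [0, 0, 0, 0, 0, 0.03, -1], [0, 0, 0, 0, 0, 0, -1]]
  ]
}}

```text
time: 3.38
tool_pos: [0.5384, 0.1444, 0.0844]
tool_rot: [0.0, 0.997, -0.074, -0.0]
contact_force: [-0.0, -0.2, -1.0]
gripper_width: 0.002
```

Run:
```python
from h import *
rep()
```

```text
t 3.38 jig mm [-34.4  88.6  84.4] F jig [ 0.  -0.2 -1. ] w 0.002 tool x in jig [1.    0.001] q [ 0.13  0.03  1.89 -0.    1.22  0.28]
```

{"op": "carry_out", "data": {
  "moves": [
    [[0, 0, 0, 0, 0, 0.03, -1], [0, 0, 0, 0, 0, 0.03, -1], [0, 0, 0, 0, 0, 0, -1]]
  ]
}}

```text
time: 3.63
tool_pos: [0.5387, 0.1444, 0.0824]
tool_rot: [-0.0, 0.997, -0.074, 0.0]
contact_force: [-0.4, 0.1, -0.1]
gripper_width: -0.002
```

Run:
```python
from h import *
rep()
f=grab_frame('side');save('s4.png',f['frame'][100:350,150:450],2.6)
np.savez('pics/s4.npz',**f)
P,ok=cloud(f);Q=tojig(P)*1e3
m=ok&(abs(Q[...,1]-89)<73)&(Q[...,2]>70)&(Q[...,2]<110)&(Q[...,0]>-72)&(Q[...,0]<75)
rep()
q=Q[m];print(len(q))
for lo in range(-72,75,18):
    k=q[(q[:,0]>=lo)&(q[:,0]<lo+18)];print(lo,len(k),np.round(np.percentile(k[:,2],[10,50,90]),1) if len(k) else '')
```

```text
t 3.63 jig mm [-34.1  88.7  82.4] F jig [-0.4  0.1 -0.1] w -0.002 tool x in jig [1.    0.001] q [0.13 0.03 1.89 0.   1.21 0.28]
t 3.68 jig mm [-34.1  88.6  82.4] F jig [-0.7 -0.1 -0.8] w -0.002 tool x in jig [1.    0.001] q [ 0.13  0.03  1.89 -0.    1.21  0.28]
2890
-72 403 [82.6 85.  86.6]
-54 352 [80.4 83.3 99.6]
-36 271 [79.9 82.2 93.1]
-18 309 [79.4 81.3 84. ]
0 330 [78.9 81.1 83.7]
18 355 [78.7 80.5 83.2]
36 387 [78.5 80.4 82.9]
54 413 [79.1 82.2 84.2]
72 70 [80.8 82.4 83.8]
```

View pics/s4.png

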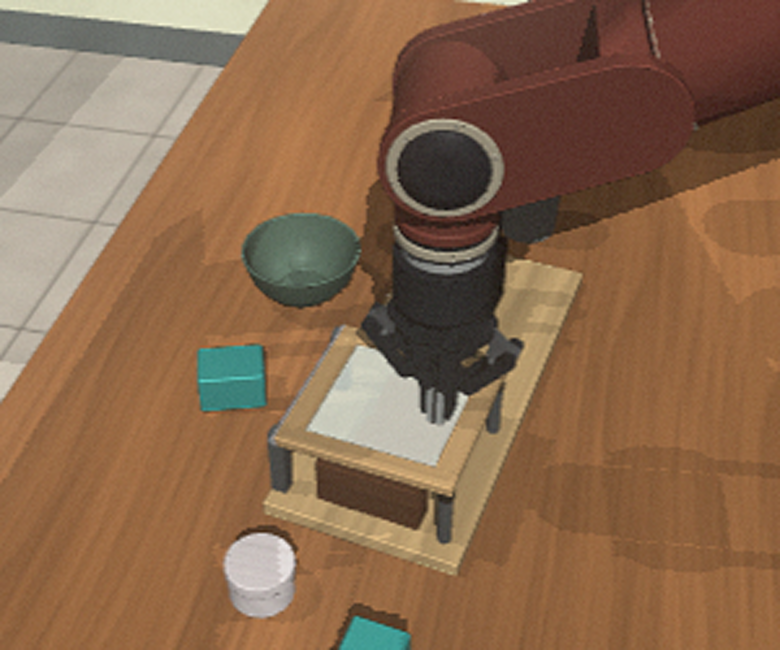

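{"op": "carry_out", "data": {
  "moves": [
    [[0, 0, 0, 0, 0, 0.03, -1], [0, 0, 0, 0, 0, 0.03, -1], [0, 0, 0, 0, 0, 0, -1]]
  ]
}}

```text
time: 3.93
tool_pos: [0.5388, 0.1444, 0.08]
tool_rot: [-0.0, 0.997, -0.074, 0.0]
contact_force: [0.2, -1.1, 1.0]
gripper_width: -0.002
```

Run:
```python
from h import *
rep();s=state();print(s['ft_torque'],s['joint_efforts'])
```

```text
t 3.93 jig mm [-34.   88.7  80. ] F jig [ 0.3 -1.1  1. ] w -0.002 tool x in jig [1.    0.001] q [ 0.13  0.04  1.89 -0.    1.21  0.28]
[0.00157272 0.00742833 0.00404922] [ 2.62354320e-02 -3.46623123e+01 -3.29520214e+01  2.76821018e-03
  5.60271868e-02 -1.13059575e-04]
```

{"op": "carry_out", "data": {
  "moves": [
    [[0, 0, 0, 0, 0, 0.03, -1], [0, 0, 0, 0, 0, 0, -1]]
  ]
}}

```text
time: 4.1
tool_pos: [0.5389, 0.1444, 0.08]
tool_rot: [0.0, 0.997, -0.074, -0.0]
contact_force: [-3.1, 0.5, 6.6]
gripper_width: -0.0
```

Run:
```python
from h import *
rep();s=state();print(s['ft_torque'],s['joint_efforts'])
```

```text
t 4.1 jig mm [-34.   88.7  80. ] F jig [-3.1  0.   6.6] w -0.0 tool x in jig [1.    0.001] q [ 0.13  0.04  1.89 -0.    1.21  0.28]
[-0.15418333  0.55634167  0.01263506] [-1.35406600e-01 -3.17666531e+01 -3.16944587e+01  5.28567075e-02
 -9.14334543e-01 -7.68989466e-04]
```

{"op": "carry_out", "data": {
  "moves": [
    [[0, 0, 0, 0, 0, 0.02, -1], [0, 0, 0, 0, 0, 0.0, -1], [0, 0, 0, 0, 0, 0, -1]]
  ]
}}

```text
time: 4.35
tool_pos: [0.5389, 0.1444, 0.08]
tool_rot: [0.0, 0.997, -0.074, -0.0]
contact_force: [-5.3, -0.9, 10.5]
gripper_width: -0.001
```

{"op": "carry_out", "data": {
  "moves": [
    [[0, 0, 0, 0, 0, -0.3, -1], [0, 0, 0, 0, 0, -0.8, -1], [0, 0, 0, 0, 0, -0.9, -1], [0, 0, 0, 0, 0, -0.9, -1], [0, 0, 0, 0.4, 0, -0.5, -1], [0, 0, 0, 0.4, 0, 0, -1], [0, 0, 0, 0, 0, 0, -1]]
  ]
}}

```text
time: 4.93
tool_pos: [0.5733, 0.1393, 0.2174]
tool_rot: [-0.0, 0.997, -0.074, 0.003]
contact_force: [-0.4, -0.0, -1.0]
gripper_width: -0.002
```

Run:
```python
from h import *
rep()
f=grab_frame('side');save('s5.png',f['frame'][100:350,150:450],2.6)
np.savez('pics/s5.npz',**f)
P,ok=cloud(f);Q=tojig(P)*1e3
m=ok&(abs(Q[...,1]-89)<73)&(Q[...,2]>70)&(Q[...,2]<110)&(Q[...,0]>-72)&(Q[...,0]<75)
q=Q[m];print(len(q))
for lo in range(-72,75,18):
    k=q[(q[:,0]>=lo)&(q[:,0]<lo+18)];print(lo,len(k),np.round(np.percentile(k[:,2],[10,50,90]),1) if len(k) else '')
```

```text
t 4.93 jig mm [  0.8  88.8 217.4] F jig [-0.4 -0.1 -1. ] w -0.002 tool x in jig [1. 0.] q [ 0.11 -0.03  1.71 -0.    1.45  0.26]
3541
-72 464 [80.3 82.3 83.9]
-54 439 [77.9 80.  82.6]
-36 441 [77.9 79.7 82.4]
-18 437 [77.8 79.8 82.7]
0 428 [77.9 79.9 82.8]
18 421 [77.7 79.7 82.5]
36 414 [77.8 79.8 82.7]
54 434 [78.8 82.  83.8]
72 63 [80.3 82.3 83.9]
```

View pics/s5.png

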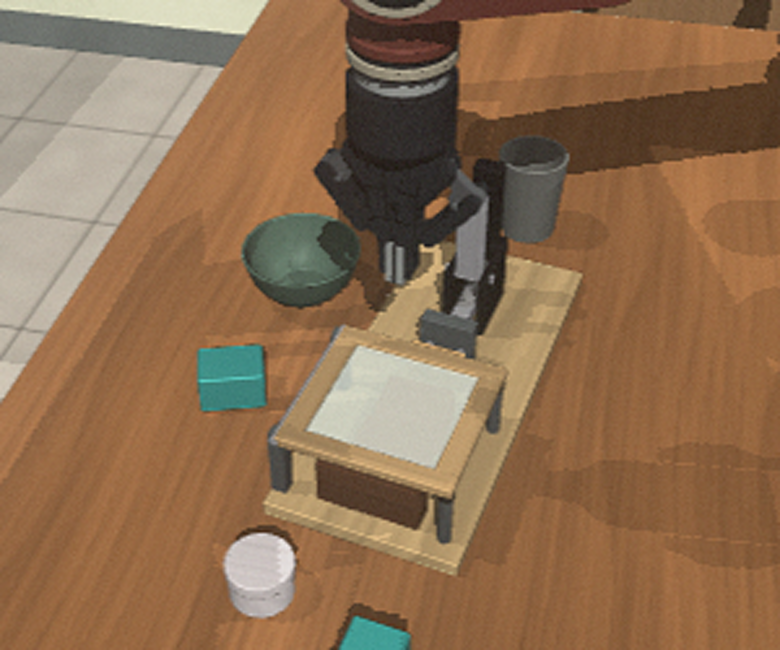

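{"op": "carry_out", "data": {
  "moves": [
    [[0, 0, 0, 0, 0.7, 0, -1], [0, 0, 0, 0, 0.9, 0, -1], [0, 0, 0, 0, 0.9, 0, -1], [0, 0, 0, 0, 0.9, 0, -1], [0, 0, 0, 0, 0.4, 0, -1], [0, 0, 0, 0, 0, 0.6, -1], [0, 0, 0, 0, 0, 0.7, -1], [0, 0, 0, 0, 0, 0.4, -1]]
  ]
}}

```text
time: 5.65
tool_pos: [0.5451, -0.0107, 0.1421]
tool_rot: [-0.0, 0.997, -0.075, -0.003]
contact_force: [-0.1, 0.4, -0.4]
gripper_width: 0.002
```

Run:
```python
from h import *
rep()
f=grab_frame('side');save('s6.png',f['frame'][100:350,150:450],2.6)
np.savez('pics/s6.npz',**f)
g=grab_frame('scene');save('c6.png',g['frame'][100:300,170:410],3.2)
np.savez('pics/c6.npz',**g)
```

```text
t 5.65 jig mm [ -4.8 -63.7 142.1] F jig [-0.1  0.4 -0.4] w 0.002 tool x in jig [ 1. -0.] q [-0.16 -0.06  1.88  0.    1.33 -0.01]
```

View pics/s6.png

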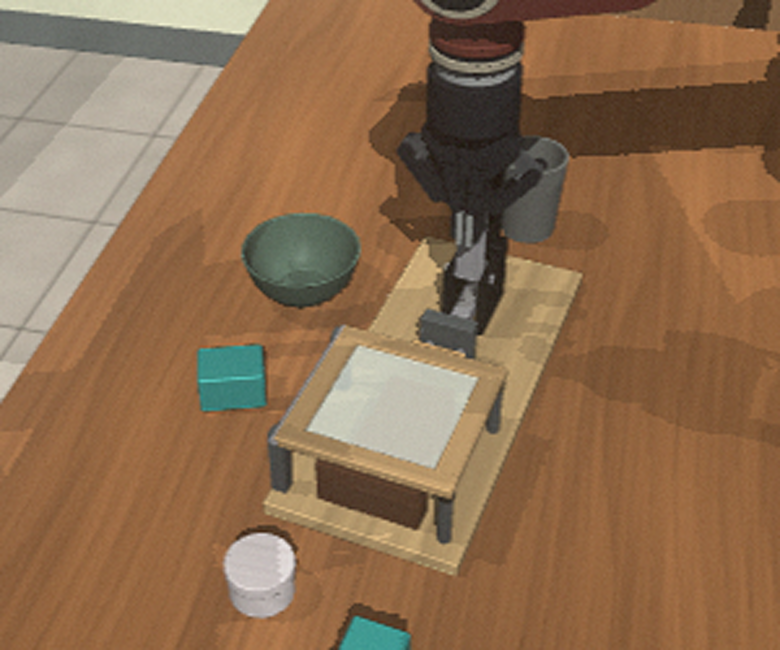

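View pics/c6.png

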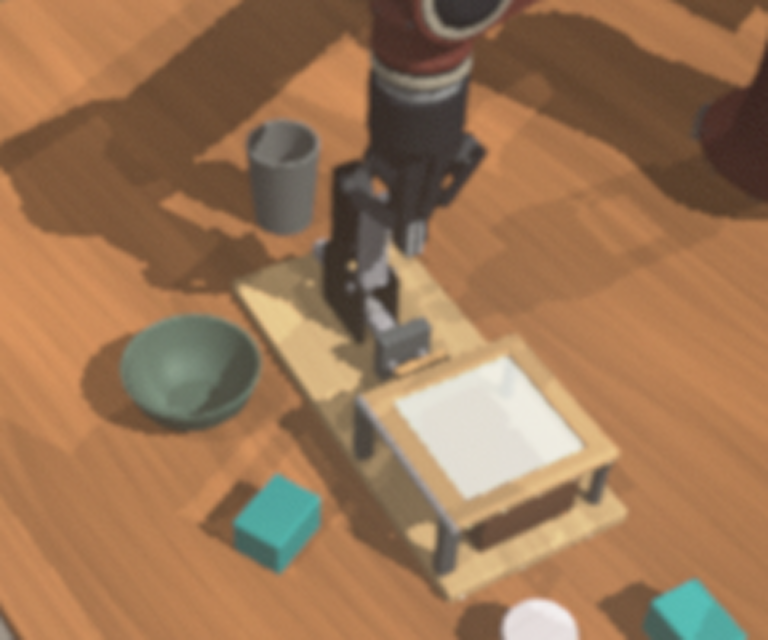

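```bash
cat >> h.py <<'E'
def jaw(tag=None,show=False):
    out=[]
    for n in('side','scene'):
        f=grab_frame(n);P,ok=cloud(f);Q=tojig(P)*1e3
        m=ok&(abs(Q[...,0])<24)&(Q[...,2]>59.5)&(Q[...,2]<68)&(Q[...,1]>-75)&(Q[...,1]<15)
        y=Q[m][:,1]
        # pad: cork
        mp=ok&(abs(Q[...,0])<24)&(Q[...,2]>45)&(Q[...,2]<57)&(Q[...,1]>-45)&(Q[...,1]<40)
        yp=Q[mp][:,1]
        mt=ok&(abs(Q[...,0])<12)&(Q[...,2]>85)&(Q[...,2]<130)&(Q[...,1]>-128)&(Q[...,1]<-80)
        qt=Q[mt]
        print(n,'jaw top',len(y),np.round(np.percentile(y,[5,50,95]),1) if len(y) else '','pad',len(yp),np.round(np.percentile(yp,[5,50,95]),1) if len(yp) else '','trig',len(qt), np.round(np.polyfit(qt[:,2]-75,qt[:,1],1),3) if len(qt)>20 else '')
        if tag: save(f'{n}_{tag}.png',f['frame'][140:300,180:380],4)
    rep()
E
python3 - <<'E'
from h import *
jaw('j0')
E
```

```text
side jaw top 101 [-54.3 -45.5 -38.4] pad 101 [-41.6 -38.7 -15.9] trig 76 [ 3.6000e-02 -9.8745e+01]
scene jaw top 79 [-52.1 -44.6 -37.3] pad 102 [-38.9 -17.4  -7.9] trig 85 [-7.0000e-03 -9.6627e+01]
t 5.85 jig mm [ -3.  -63.1 145.4] F jig [ 0.9 -0.   0.2] w -0.001 tool x in jig [1.    0.001] q [-0.15 -0.06  1.88  0.    1.33 -0.01]
```

View pics/side_j0.png

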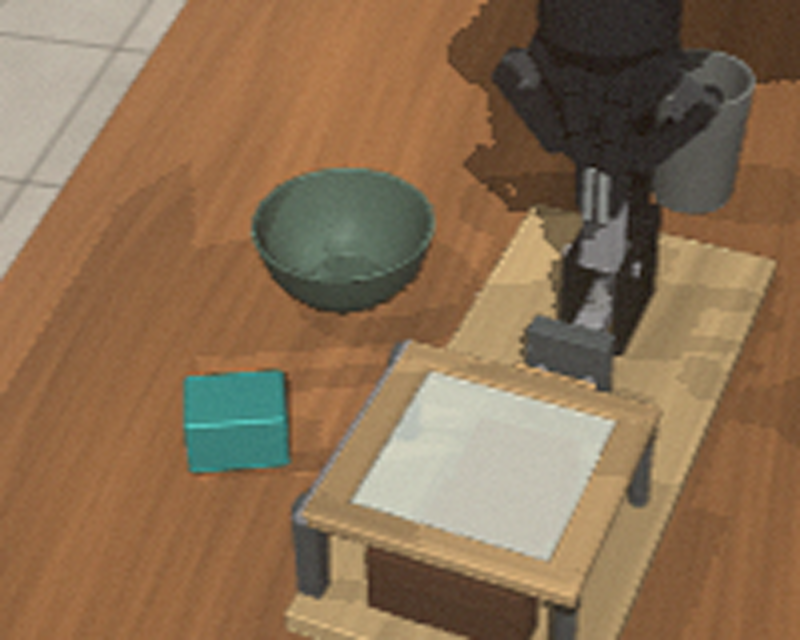

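View pics/scene_j0.png

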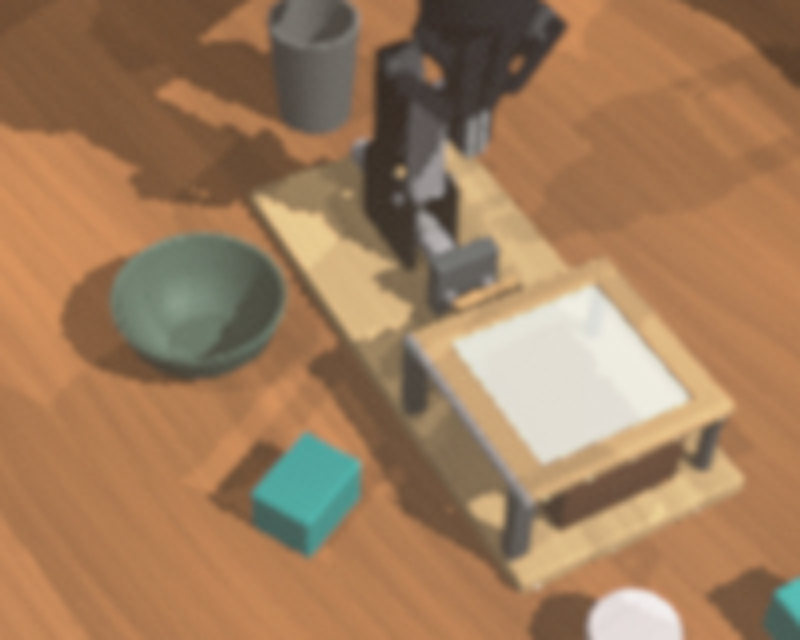

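{"op": "carry_out", "data": {
  "moves": [
    [[0, 0, 0, 0.1, 0.4, -0.05, -1], [0, 0, 0, 0, 0.3, 0, -1], [0, 0, 0, 0, 0.2, 0, -1], [0, 0, 0, 0, 0.2, 0, -1], [0, 0, 0, 0, 0.1, 0, -1], [0, 0, 0, 0, 0, 0, -1]]
  ]
}}

```text
time: 6.35
tool_pos: [0.545, -0.059, 0.1486]
tool_rot: [-0.0, 0.997, -0.075, 0.001]
contact_force: [2.4, 3.6, -0.5]
gripper_width: 0.0
```

Run:
```python
from h import *
jaw('j1')
```

```text
side jaw top 107 [-47.3 -38.6 -32.4] pad 74 [-35.8 -33.6 -30.5] trig 178 [ -0.338 -97.932]
scene jaw top 79 [-46.8 -37.3 -31.4] pad 66 [-33.2 -30.9  -6.9] trig 116 [ -0.349 -95.981]
t 6.45 jig mm [   2.4 -111.2  148.7] F jig [1.6 3.2 0.1] w -0.002 tool x in jig [1.    0.001] q [-0.24 -0.07  1.87  0.    1.33 -0.09]
```

View pics/scene_j1.png

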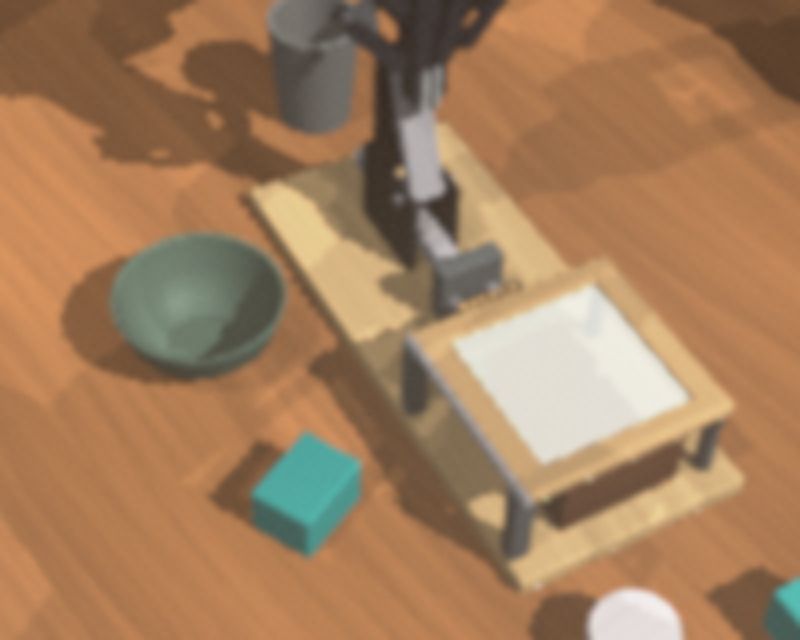

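{"op": "carry_out", "data": {
  "moves": [
    [[0, 0, 0, 0, -0.5, 0, -1], [0, 0, 0, 0, -0.4, 0, -1], [0, 0, 0, 0, 0, 0, -1], [0, 0, 0, 0, 0.4, 0, -1], [0, 0, 0, 0, 0.3, 0, -1], [0, 0, 0, 0, 0.23, 0, -1], [0, 0, 0, 0, 0, 0, -1]]
  ]
}}

```text
time: 7.03
tool_pos: [0.5438, -0.0613, 0.1475]
tool_rot: [-0.0, 0.997, -0.075, -0.001]
contact_force: [0.2, 3.5, -0.6]
gripper_width: -0.002
```

Run:
```python
from h import *
jaw()
```

```text
side jaw top 110 [-36.3 -27.3 -21. ] pad 63 [-24.2 -22.5 -19.8] trig 184 [ -0.361 -98.524]
scene jaw top 77 [-35.  -26.7 -19.5] pad 37 [-22.5 -21.2 -19.1] trig 117 [ -0.356 -97.175]
t 7.13 jig mm [   1.5 -113.1  147.8] F jig [-1.6  3.8 -0.9] w 0.003 tool x in jig [ 1. -0.] q [-0.25 -0.07  1.87  0.    1.34 -0.1 ]
```

{"op": "carry_out", "data": {
  "moves": [
    [[0, 0, 0, 0, -0.5, 0, -1], [0, 0, 0, 0, -0.45, 0, -1], [0, 0, 0, 0, 0, 0, -1], [0, 0, 0, 0, 0.4, 0, -1], [0, 0, 0, 0, 0.3, 0, -1], [0, 0, 0, 0, 0.25, 0, -1], [0, 0, 0, 0, 0, 0, -1]]
  ]
}}

```text
time: 7.72
tool_pos: [0.5441, -0.0616, 0.1478]
tool_rot: [0.0, 0.997, -0.075, -0.0]
contact_force: [1.1, 3.9, 0.2]
gripper_width: 0.0
```

Run:
```python
from h import *
jaw('j3')
```

```text
side jaw top 114 [-26.2 -17.9 -10.6] pad 5 [-14.4 -13.9 -12.8] trig 189 [ -0.365 -98.256]
scene jaw top 80 [-25.8 -17.1 -10.4] pad 34 [-12.7 -11.   -9.3] trig 117 [ -0.373 -96.999]
t 7.82 jig mm [   1.8 -113.2  148.1] F jig [-1.   3.2  0.2] w 0.002 tool x in jig [ 1.    -0.001] q [-0.25 -0.07  1.87 -0.    1.33 -0.1 ]
```

View pics/side_j3.png

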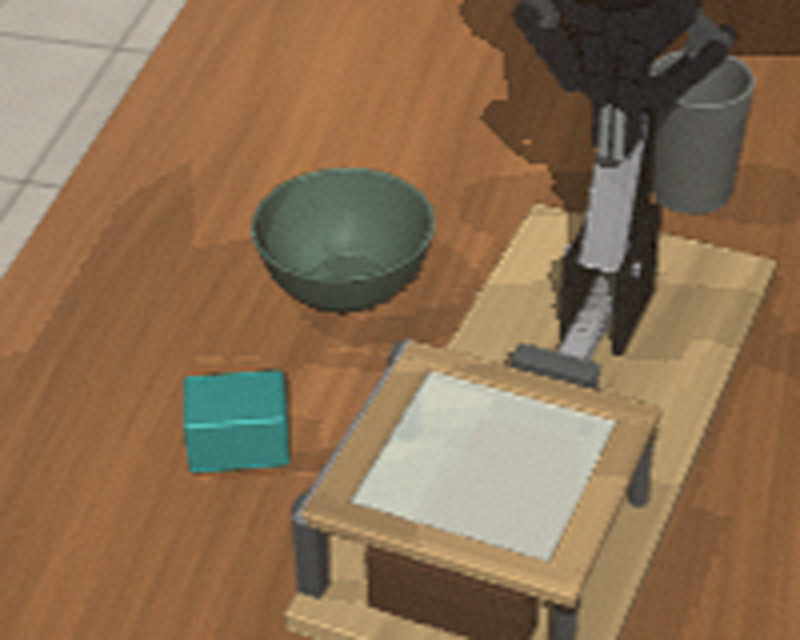

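{"op": "carry_out", "data": {
  "moves": [
    [[0, 0, 0, 0, -0.5, 0, -1], [0, 0, 0, 0, -0.45, 0, -1], [0, 0, 0, 0, 0, 0, -1], [0, 0, 0, 0, 0.4, 0, -1], [0, 0, 0, 0, 0.3, 0, -1], [0, 0, 0, 0, 0.25, 0, -1], [0, 0, 0, 0, 0, 0, -1]]
  ]
}}

```text
time: 8.4
tool_pos: [0.5441, -0.0614, 0.1478]
tool_rot: [-0.0, 0.997, -0.075, -0.0]
contact_force: [0.5, 4.2, 0.8]
gripper_width: -0.002
```

Run:
```python
from h import *
jaw()
```

```text
side jaw top 73 [-16.2 -12.   -6. ] pad 0  trig 189 [ -0.374 -98.06 ]
scene jaw top 77 [-15.2  -7.5  -0.8] pad 1 [-34.1 -34.1 -34.1] trig 118 [ -0.359 -96.854]
t 8.5 jig mm [   1.8 -113.2  148. ] F jig [ 0.1  3.4 -0.5] w 0.002 tool x in jig [ 1.    -0.001] q [-0.25 -0.07  1.87 -0.    1.33 -0.1 ]
```

{"op": "carry_out", "data": {
  "moves": [
    [[0, 0, 0, 0, -0.5, 0, -1], [0, 0, 0, 0, -0.45, 0, -1], [0, 0, 0, 0, 0, 0, -1], [0, 0, 0, 0, 0.3, 0, -1], [0, 0, 0, 0, 0.25, 0, -1], [0, 0, 0, 0, 0.15, 0, -1], [0, 0, 0, 0, 0, 0, -1]]
  ]
}}

```text
time: 9.08
tool_pos: [0.5458, -0.0517, 0.1478]
tool_rot: [-0.0, 0.997, -0.075, 0.0]
contact_force: [1.9, 4.5, -1.4]
gripper_width: -0.002
```

Run:
```python
from h import *
jaw()
```

```text
side jaw top 37 [-12.1  -7.8  -3.8] pad 0  trig 171 [ -0.217 -98.86 ]
scene jaw top 53 [-9.8 -4.2  0.6] pad 0  trig 106 [ -0.242 -96.443]
t 9.18 jig mm [   2.  -103.4  147.9] F jig [ 1.4  3.  -0.4] w -0.001 tool x in jig [ 1.    -0.001] q [-0.23 -0.06  1.87  0.    1.33 -0.08]
```

{"op": "carry_out", "data": {
  "moves": [
    [[0, 0, 0, 0, 0.12, 0, -1], [0, 0, 0, 0, 0, 0, -1]]
  ]
}}

```text
time: 9.35
tool_pos: [0.545, -0.055, 0.1478]
tool_rot: [-0.0, 0.997, -0.074, -0.0]
contact_force: [1.6, 4.4, -1.1]
gripper_width: 0.002
```

Run:
```python
from h import *
jaw()
```

```text
side jaw top 29 [-10.9  -7.5  -5.2] pad 1 [-34.4 -34.4 -34.4] trig 178 [ -0.286 -98.02 ]
scene jaw top 40 [-8.6 -3.6  0.6] pad 0  trig 108 [ -0.284 -97.018]
t 9.45 jig mm [   1.8 -107.2  147.8] F jig [-0.1  5.2 -2.3] w 0.001 tool x in jig [1.    0.001] q [-0.24 -0.06  1.87  0.    1.33 -0.09]
```

{"op": "carry_out", "data": {
  "moves": [
    [[0, 0, 0, 0, 0.1, 0, -1], [0, 0, 0, 0, 0.05, 0, -1], [0, 0, 0, 0, 0, 0, -1]]
  ]
}}

```text
time: 9.7
tool_pos: [0.5441, -0.0601, 0.1477]
tool_rot: [-0.001, 0.997, -0.074, -0.0]
contact_force: [1.4, 5.1, -2.2]
gripper_width: -0.002
```

Run:
```python
from h import *
jaw('j5')
for i in range(3): rep()
```

```text
side jaw top 16 [-8.  -6.  -4.4] pad 1 [-38.6 -38.6 -38.6] trig 185 [ -0.359 -97.935]
scene jaw top 39 [-7.9 -2.9  1.2] pad 1 [-27.7 -27.7 -27.7] trig 121 [ -0.355 -97.114]
t 9.8 jig mm [   1.6 -112.6  147.7] F jig [ 0.3  5.8 -1.9] w 0.001 tool x in jig [1.    0.001] q [-0.25 -0.07  1.87  0.    1.33 -0.1 ]
t 9.8 jig mm [   1.6 -112.6  147.7] F jig [ 0.3  5.8 -1.9] w 0.001 tool x in jig [1.    0.001] q [-0.25 -0.07  1.87  0.    1.33 -0.1 ]
t 9.8 jig mm [   1.6 -112.6  147.7] F jig [ 0.3  5.8 -1.9] w 0.001 tool x in jig [1.    0.001] q [-0.25 -0.07  1.87  0.    1.33 -0.1 ]
t 9.8 jig mm [   1.6 -112.6  147.7] F jig [ 0.3  5.8 -1.9] w 0.001 tool x in jig [1.    0.001] q [-0.25 -0.07  1.87  0.    1.33 -0.1 ]
```

View pics/scene_j5.png

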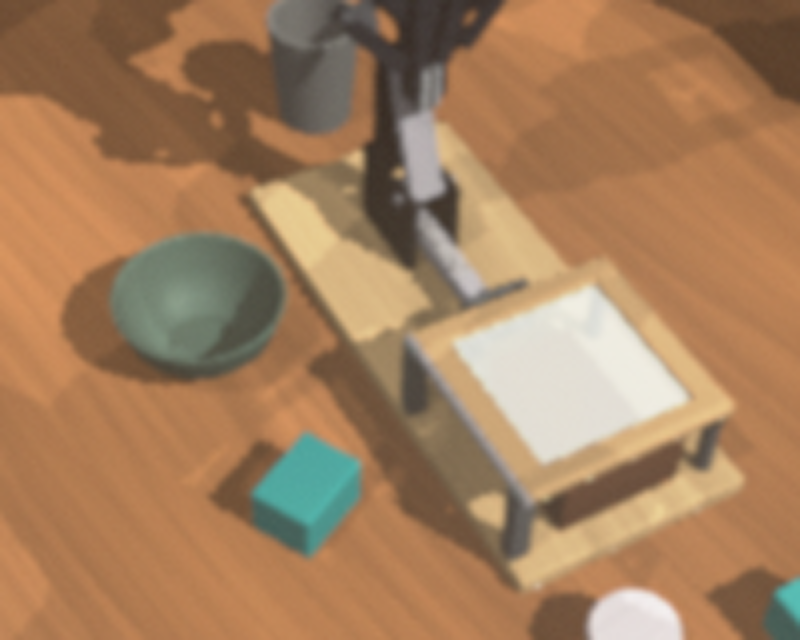

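View pics/side_j5.png

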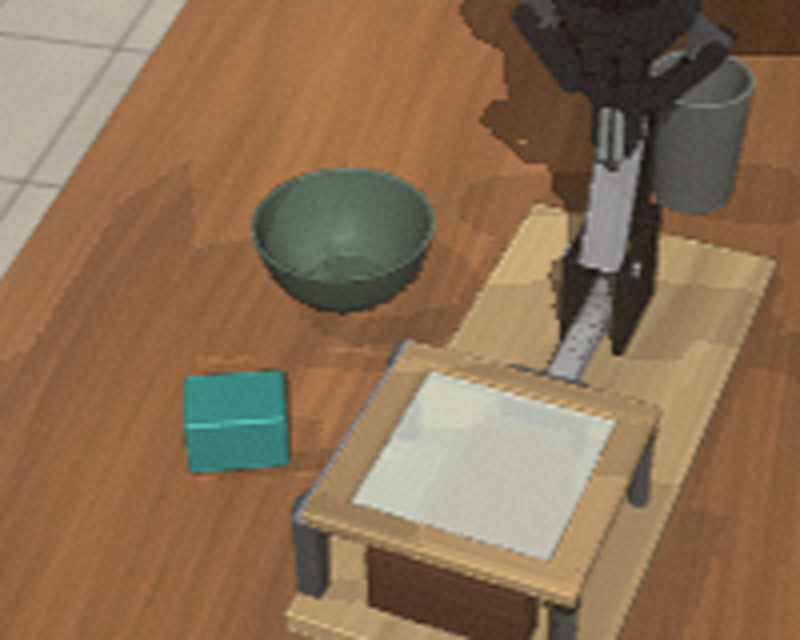

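{"op": "carry_out", "data": {
  "moves": [
    [[0, 0, 0, 0, -0.5, 0, -1], [0, 0, 0, 0, -0.45, 0, -1], [0, 0, 0, 0, 0, 0, -1], [0, 0, 0, 0, 0.3, 0, -1], [0, 0, 0, 0, 0.2, 0, -1], [0, 0, 0, 0, 0.1, 0, -1], [0, 0, 0, 0, 0, 0, -1]]
  ]
}}

```text
time: 10.38
tool_pos: [0.5464, -0.0481, 0.1481]
tool_rot: [-0.0, 0.997, -0.075, 0.0]
contact_force: [1.6, 3.5, -0.4]
gripper_width: -0.003
```

Run:
```python
from h import *
jaw()
```

```text
side jaw top 15 [-8.6 -5.7 -4.6] pad 0  trig 166 [ -0.198 -97.983]
scene jaw top 34 [-7.4 -3.1  0.9] pad 0  trig 100 [ -0.182 -97.052]
t 10.48 jig mm [   2.1 -100.   148.1] F jig [ 0.7  2.9 -0.2] w 0.002 tool x in jig [ 1.    -0.001] q [-0.22 -0.06  1.87  0.    1.33 -0.07]
```

{"op": "carry_out", "data": {
  "moves": [
    [[0, 0, 0, 0, 0.1, 0, -1], [0, 0, 0, 0, 0, 0, -1]]
  ]
}}

```text
time: 10.65
tool_pos: [0.5459, -0.0508, 0.1478]
tool_rot: [-0.001, 0.997, -0.074, 0.0]
contact_force: [2.5, 3.8, -1.0]
gripper_width: -0.001
```

{"op": "carry_out", "data": {
  "moves": [
    [[0, 0, 0, 0, 0.1, 0, -1], [0, 0, 0, 0, 0, 0, -1]]
  ]
}}

```text
time: 10.82
tool_pos: [0.5452, -0.0544, 0.1476]
tool_rot: [-0.001, 0.997, -0.074, -0.0]
contact_force: [2.2, 5.4, -1.9]
gripper_width: 0.0
```

Run:
```python
from h import *
jaw()
```

```text
side jaw top 1 [-7.1 -7.1 -7.1] pad 1 [-38.1 -38.1 -38.1] trig 174 [ -0.264 -98.406]
scene jaw top 23 [-4.8 -1.5  0.9] pad 3 [-44.7 -44.  -43.5] trig 103 [ -0.263 -96.974]
t 10.92 jig mm [   1.8 -106.7  147.6] F jig [ 0.5  5.4 -1.9] w -0.001 tool x in jig [1.    0.001] q [-0.24 -0.06  1.87  0.    1.33 -0.09]
```

{"op": "carry_out", "data": {
  "moves": [
    [[0, 0, 0, 0, 0.1, 0, -1], [0, 0, 0, 0, 0, 0, -1]]
  ]
}}

```text
time: 11.08
tool_pos: [0.5445, -0.0578, 0.1474]
tool_rot: [-0.001, 0.997, -0.074, -0.0]
contact_force: [1.6, 6.1, -1.6]
gripper_width: -0.001
```

{"op": "carry_out", "data": {
  "moves": [
    [[0, 0, 0, 0, 0.1, 0, -1], [0, 0, 0, 0, 0, 0, -1], [0, 0, 0, 0, 0, 0, -1]]
  ]
}}

```text
time: 11.33
tool_pos: [0.5438, -0.0612, 0.1473]
tool_rot: [-0.002, 0.997, -0.074, -0.001]
contact_force: [2.8, 7.6, -3.2]
gripper_width: -0.003
```

Run:
```python
from h import *
jaw('j7')
```

```text
side jaw top 0  pad 3 [-44.6 -44.4 -42.4] trig 186 [ -0.37  -98.023]
scene jaw top 15 [-2.6 -0.3  0.9] pad 2 [-41.8 -34.  -26.2] trig 125 [ -0.382 -96.589]
t 11.43 jig mm [   1.4 -113.8  147.3] F jig [ 0.9  7.4 -1.6] w 0.0 tool x in jig [1.    0.001] q [-0.25 -0.06  1.87  0.    1.33 -0.1 ]
```

View pics/side_j7.png

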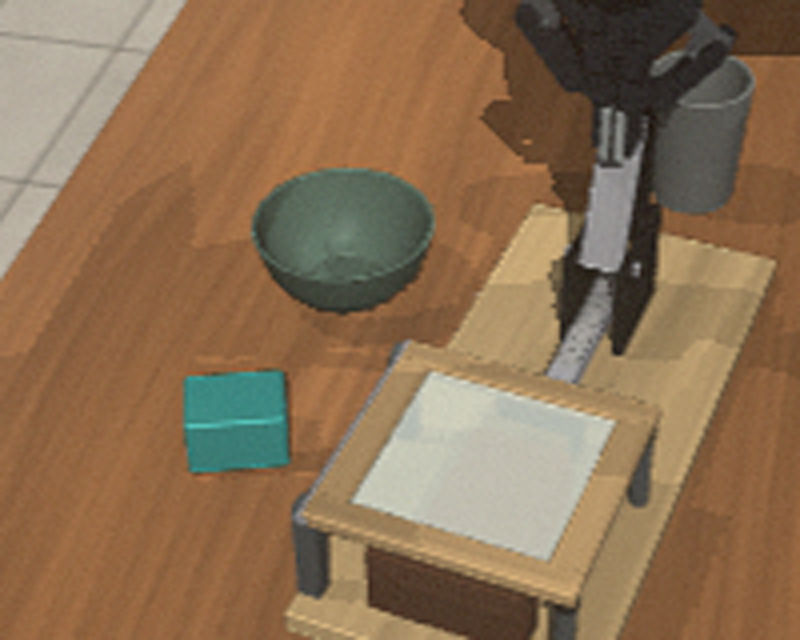

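{"op": "carry_out", "data": {
  "moves": [
    [[0, 0, 0, 0, -0.3, 0, -1], [0, 0, 0, 0, -0.4, 0, -1], [0, 0, 0, 0, -0.25, 0, -1], [0, 0, 0, 0, 0, 0, -1], [0, 0, 0, 0, 0.2, 0, -1], [0, 0, 0, 0, 0.15, 0, -1], [0, 0, 0, 0, 0, 0, -1]]
  ]
}}

```text
time: 12.02
tool_pos: [0.5475, -0.0399, 0.1482]
tool_rot: [-0.0, 0.997, -0.075, -0.0]
contact_force: [0.1, 4.1, 2.4]
gripper_width: 0.001
```

Run:
```python
from h import *
jaw()
```

```text
side jaw top 7 [-7.5 -5.  -3.7] pad 1 [-43.5 -43.5 -43.5] trig 154 [-9.6000e-02 -9.7454e+01]
scene jaw top 29 [-4.5 -2.1  1.5] pad 2 [-43.9 -43.2 -42.6] trig 89 [-7.6000e-02 -9.6934e+01]
t 12.12 jig mm [  2.  -91.9 148.3] F jig [-1.2  3.   1. ] w 0.001 tool x in jig [ 1.    -0.001] q [-0.21 -0.06  1.87  0.    1.33 -0.06]
```

{"op": "carry_out", "data": {
  "moves": [
    [[0, 0, 0, 0, 0.1, 0, -1], [0, 0, 0, 0, 0, 0, -1], [0, 0, 0, 0, 0, 0, -1]]
  ]
}}

```text
time: 12.37
tool_pos: [0.5471, -0.0428, 0.1482]
tool_rot: [-0.0, 0.997, -0.074, 0.0]
contact_force: [0.4, 4.3, 1.2]
gripper_width: 0.0
```

{"op": "carry_out", "data": {
  "moves": [
    [[0, 0, 0, 0, 0.1, 0, -1], [0, 0, 0, 0, 0, 0, -1], [0, 0, 0, 0, 0, 0, -1]]
  ]
}}

```text
time: 12.62
tool_pos: [0.5465, -0.0463, 0.1479]
tool_rot: [-0.001, 0.997, -0.074, 0.0]
contact_force: [0.9, 5.5, 0.1]
gripper_width: -0.0
```

Run:
```python
from h import *
jaw()
```

```text
side jaw top 0  pad 2 [-43.8 -35.5 -27.1] trig 167 [ -0.163 -98.28 ]
scene jaw top 18 [-3.4 -1.   1. ] pad 3 [-44.  -43.8 -43. ] trig 99 [ -0.151 -97.737]
t 12.72 jig mm [  1.9 -98.7 147.9] F jig [0.9 6.2 0.8] w -0.001 tool x in jig [1.    0.001] q [-0.22 -0.06  1.87  0.    1.33 -0.07]
```

{"op": "carry_out", "data": {
  "moves": [
    [[0, 0, 0, 0, 0.1, 0, -1], [0, 0, 0, 0, 0, 0, -1], [0, 0, 0, 0, 0, 0, -1]]
  ]
}}

```text
time: 12.97
tool_pos: [0.5459, -0.0498, 0.1476]
tool_rot: [-0.001, 0.997, -0.074, 0.0]
contact_force: [1.6, 7.7, -1.2]
gripper_width: 0.005
```

{"op": "carry_out", "data": {
  "moves": [
    [[0, 0, 0, 0, 0.1, 0, -1], [0, 0, 0, 0, 0, 0, -1], [0, 0, 0, 0, 0, 0, -1]]
  ]
}}

```text
time: 13.22
tool_pos: [0.5453, -0.0533, 0.1472]
tool_rot: [-0.002, 0.997, -0.074, 0.0]
contact_force: [2.7, 8.4, -2.7]
gripper_width: -0.003
```

Run:
```python
from h import *
jaw()
```

```text
side jaw top 0  pad 2 [-43.1 -40.1 -37.1] trig 183 [ -0.249 -98.523]
scene jaw top 6 [-0.5  0.9  1.6] pad 3 [-35.7 -21.1 -15.4] trig 105 [ -0.26  -96.721]
t 13.32 jig mm [   1.8 -105.7  147.2] F jig [ 1.5  8.4 -3.4] w 0.002 tool x in jig [1.    0.001] q [-0.23 -0.06  1.87  0.    1.33 -0.09]
```

{"op": "carry_out", "data": {
  "moves": [
    [[0, 0, 0, 0, 0.1, 0, -1], [0, 0, 0, 0, 0, 0, -1], [0, 0, 0, 0, 0, 0, -1]]
  ]
}}

```text
time: 13.57
tool_pos: [0.5446, -0.0567, 0.1468]
tool_rot: [-0.002, 0.997, -0.074, -0.0]
contact_force: [4.2, 9.4, -4.1]
gripper_width: -0.002
```

{"op": "carry_out", "data": {
  "moves": [
    [[0, 0, 0, 0, 0.08, 0, -1], [0, 0, 0, 0, 0, 0, -1], [0, 0, 0, 0, 0, 0, -1], [0, 0, 0, 0, 0, 0, -1]]
  ]
}}

```text
time: 13.9
tool_pos: [0.5438, -0.0605, 0.1469]
tool_rot: [-0.002, 0.997, -0.074, -0.001]
contact_force: [2.1, 7.3, -2.5]
gripper_width: 0.006
```

Run:
```python
from h import *
jaw('j9')
f=[]
for i in range(8):
    grab_frame('wrist');s=state();f.append(np.r_[s['contact_force'][:2]@Rm,s['contact_force'][2]])
print(np.mean(f,0),np.std(f,0))
```

```text
side jaw top 0  pad 4 [-43.7 -37.2 -30.4] trig 190 [ -0.355 -98.055]
scene jaw top 14 [-2.8 -0.4  1.4] pad 2 [-42.1 -32.3 -22.6] trig 119 [ -0.357 -97.299]
t 14.0 jig mm [   1.4 -113.1  146.9] F jig [ 0.5  7.  -2.1] w 0.005 tool x in jig [1.    0.001] q [-0.25 -0.06  1.87  0.    1.33 -0.1 ]
[ 0.95195688  7.55342042 -2.659389  ] [0.61157165 0.53648875 0.37238319]
```

View pics/side_j9.png

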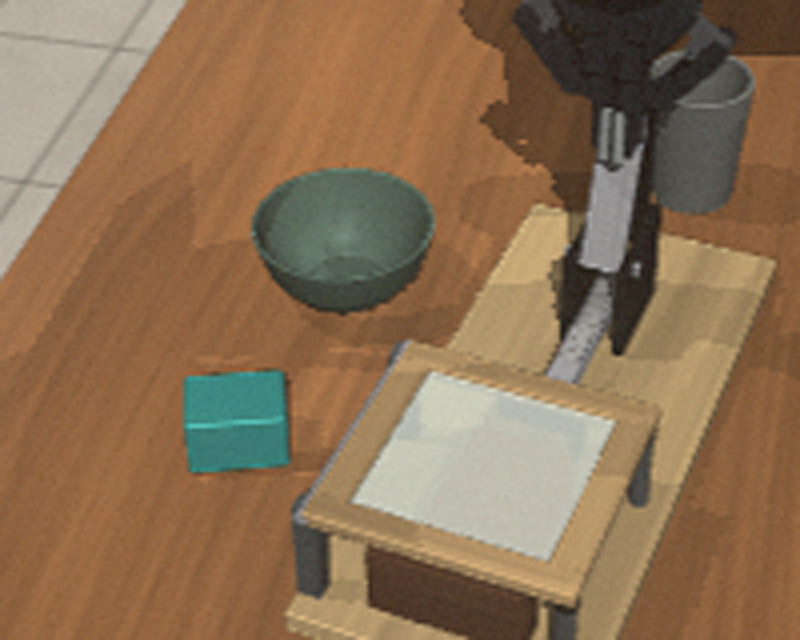

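{"op": "carry_out", "data": {
  "moves": [
    [[0, 0, 0, 0, -0.3, 0, -1], [0, 0, 0, 0, -0.3, 0, -1], [0, 0, 0, 0, -0.3, 0, -1], [0, 0, 0, 0, -0.2, 0, -1], [0, 0, 0, 0, 0, 0, -1], [0, 0, 0, 0, 0, 0, -1], [0, 0, 0, 0, 0, 0, -1]]
  ]
}}

```text
time: 14.98
tool_pos: [0.5507, -0.0186, 0.148]
tool_rot: [0.0, 0.997, -0.074, -0.0]
contact_force: [-0.1, -0.3, 0.4]
gripper_width: 0.003
```

Run:
```python
from h import *
jaw('j10')
```

```text
side jaw top 14 [-9.  -6.3 -3.7] pad 3 [-37.5 -26.1 -25.9] trig 127 [-5.0000e-03 -9.8019e+01]
scene jaw top 32 [-5.7 -2.6  2. ] pad 3 [-29.  -23.7 -21.2] trig 79 [-4.0000e-03 -9.6424e+01]
t 15.08 jig mm [  2.  -70.9 148.1] F jig [-0.1  0.  -0.2] w 0.002 tool x in jig [1. 0.] q [-0.17 -0.06  1.86 -0.    1.33 -0.02]
```

View pics/side_j10.png

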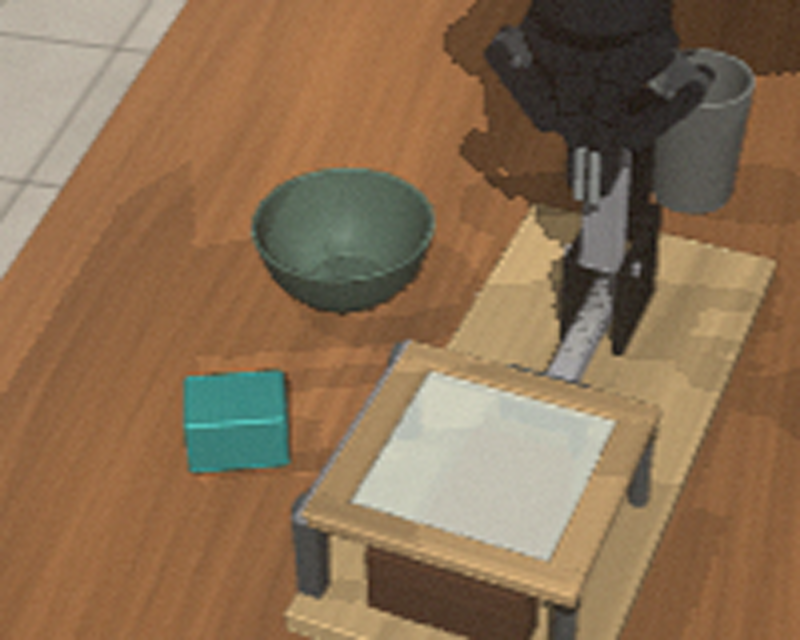

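{"op": "carry_out", "data": {
  "moves": [
    [[0, 0, 0, 0, 0.2, 0, -1], [0, 0, 0, 0, 0.15, 0, -1], [0, 0, 0, 0, 0.1, 0, -1], [0, 0, 0, 0, 0.05, 0, -1], [0, 0, 0, 0, 0.05, 0, -1], [0, 0, 0, 0, 0.05, 0, -1], [0, 0, 0, 0, 0.05, 0, -1], [0, 0, 0, 0, 0, 0, -1]]
  ]
}}

```text
time: 15.75
tool_pos: [0.547, -0.0435, 0.1482]
tool_rot: [-0.001, 0.997, -0.074, 0.0]
contact_force: [0.3, 5.2, 1.1]
gripper_width: -0.002
```

{"op": "carry_out", "data": {
  "moves": [
    [[0, 0, 0, 0, 0.03, 0, -1], [0, 0, 0, 0, 0.03, 0, -1], [0, 0, 0, 0, 0.03, 0, -1], [0, 0, 0, 0, 0.03, 0, -1], [0, 0, 0, 0, 0.03, 0, -1], [0, 0, 0, 0, 0, 0, -1], [0, 0, 0, 0, 0, 0, -1]]
  ]
}}

```text
time: 16.33
tool_pos: [0.5462, -0.0486, 0.1478]
tool_rot: [-0.002, 0.997, -0.074, 0.0]
contact_force: [1.1, 6.7, -1.5]
gripper_width: 0.003
```

Run:
```python
from h import *
jaw()
```

```text
side jaw top 0  pad 2 [-42.8 -42.4 -42.1] trig 165 [ -0.192 -98.086]
scene jaw top 15 [-1.3 -0.3  1.2] pad 6 [-40.2 -26.7 -25.2] trig 104 [ -0.2  -96.91]
t 16.43 jig mm [   1.9 -101.   147.8] F jig [0.6 7.1 0.1] w 0.0 tool x in jig [1.    0.001] q [-0.23 -0.06  1.87  0.    1.33 -0.08]
```

{"op": "carry_out", "data": {
  "moves": [
    [[0, 0, 0, 0, 0.03, 0, -1], [0, 0, 0, 0, 0.03, 0, -1], [0, 0, 0, 0, 0.03, 0, -1], [0, 0, 0, 0, 0.03, 0, -1], [0, 0, 0, 0, 0, 0, -1], [0, 0, 0, 0, 0, 0, -1]]
  ]
}}

```text
time: 16.93
tool_pos: [0.5455, -0.0527, 0.1472]
tool_rot: [-0.002, 0.997, -0.074, 0.0]
contact_force: [3.6, 8.3, -3.6]
gripper_width: -0.002
```

```bash
cat >> h.py <<'E'
def fm(n=6):
    f=[]
    for i in range(n):
        s=state();f.append(np.r_[s['contact_force'][:2]@Rm,s['contact_force'][2]]);grab_frame('wrist')
    print('F mean',np.round(np.mean(f,0),2),'sd',np.round(np.std(f,0),2))
E
python3 - <<'E'
from h import *
jaw();fm()
E
```

```text
side jaw top 0  pad 1 [-27.9 -27.9 -27.9] trig 179 [ -0.255 -97.948]
scene jaw top 9 [-1.8  0.6  1.9] pad 1 [-24.5 -24.5 -24.5] trig 108 [ -0.238 -97.266]
t 17.03 jig mm [   1.8 -105.2  147.2] F jig [ 1.7  8.3 -2. ] w 0.001 tool x in jig [1.    0.001] q [-0.23 -0.06  1.87  0.    1.33 -0.09]
F mean [ 2.07  9.06 -2.65] sd [0.37 0.54 0.52]
```

{"op": "carry_out", "data": {
  "moves": [
    [[0, 0, 0, 0, 0.02, 0, -1], [0, 0, 0, 0, 0.02, 0, -1], [0, 0, 0, 0, 0.02, 0, -1], [0, 0, 0, 0, 0, 0, -1], [0, 0, 0, 0, 0, 0, -1]]
  ]
}}

```text
time: 17.75
tool_pos: [0.5448, -0.0558, 0.1472]
tool_rot: [-0.001, 0.997, -0.074, -0.0]
contact_force: [3.0, 6.3, -2.2]
gripper_width: -0.003
```

Run:
```python
from h import *
jaw('j11');fm()
f=grab_frame('wrist');save('w11.png',f['frame'],1.4)
```

```text
side jaw top 0  pad 1 [-41. -41. -41.] trig 180 [ -0.298 -98.134]
scene jaw top 23 [-4.5 -0.6  0.9] pad 3 [-44.  -42.1 -34.6] trig 113 [ -0.304 -96.664]
t 17.85 jig mm [   1.6 -108.4  147.2] F jig [ 0.6  6.  -2.2] w 0.002 tool x in jig [1.    0.001] q [-0.24 -0.06  1.87  0.    1.33 -0.09]
F mean [ 0.72  6.21 -2.72] sd [0.2  0.51 0.45]
```

View pics/w11.png

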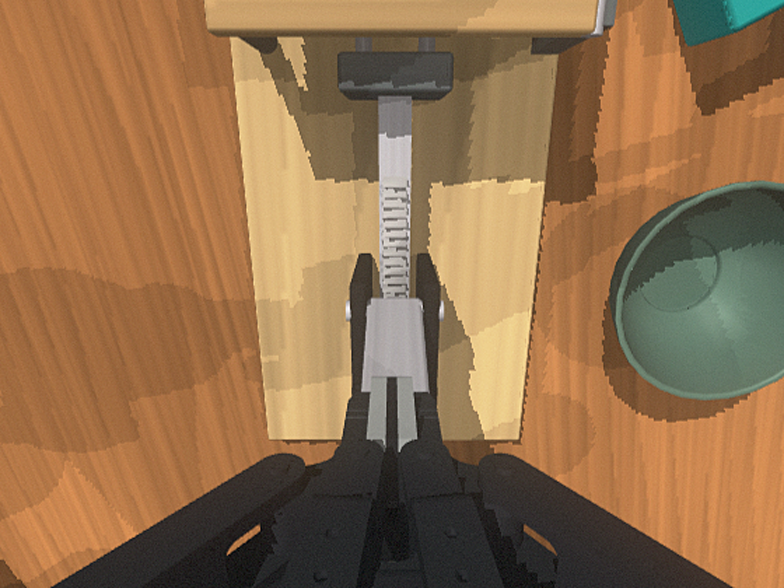

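View pics/scene_j11.png

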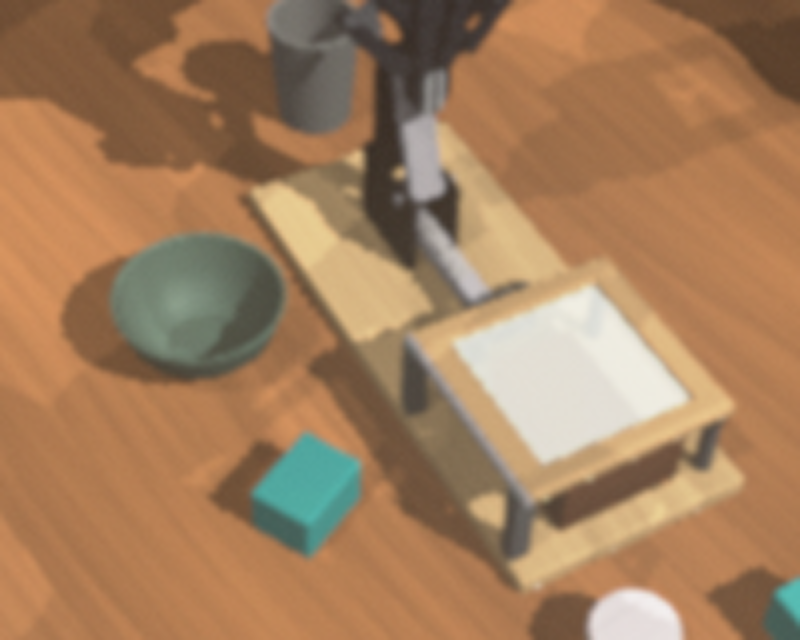

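```bash
cat >> h.py <<'E'
def wj(tag=None,n=4):
    fs=[];ys=[];ts=[]
    for i in range(n):
        s=state();f=grab_frame('wrist')
        T=np.eye(4);T[:3,:3]=rot(s['tool_rot']).as_matrix();T[:3,3]=s['tool_pos']
        g=dict(f);g['world_from_camera']=T@f['hand_eye']
        P,ok=cloud(g);Q=tojig(P)*1e3
        m=ok&(abs(Q[...,0])<22)&(Q[...,2]>58)&(Q[...,2]<69)&(Q[...,1]>-60)&(Q[...,1]<16)
        y=Q[m][:,1];ys.append(np.percentile(y,[3,50,97]) if len(y)>5 else [np.nan]*3)
        mt=ok&(abs(Q[...,0])<10)&(Q[...,2]>90)&(Q[...,2]<140)&(Q[...,1]>-135)&(Q[...,1]<-80)
        q=Q[mt]
        if len(q)>20: ts.append(np.r_[-np.arctan(np.polyfit(q[:,2]-75,q[:,1],1)[0]),len(q)])
        fs.append(np.r_[s['contact_force'][:2]@Rm,s['contact_force'][2]])
    print('jaw',np.round(np.mean(ys,0),2),'trig',np.round(np.mean(ts,0),3) if ts else '','F',np.round(np.mean(fs,0),1),np.round(np.array(fs)[:,1],1))
    if tag: save(f'w_{tag}.png',f['frame'],1.4)
    rep()
E
python3 - <<'E'
from h import *
wj('a')
E
```

```text
jaw [-5.6   2.19  9.89] trig [2.900e-01 1.426e+03] F [ 1.2  6.  -2.1] [5.9 6.5 6.  5.8]
t 18.4 jig mm [   1.6 -108.4  147.1] F jig [ 1.2  6.  -2.9] w -0.002 tool x in jig [1.    0.001] q [-0.24 -0.06  1.87  0.    1.33 -0.09]
```

{"op": "carry_out", "data": {
  "moves": [
    [[0, 0, 0, 0, -0.1, 0, -1], [0, 0, 0, 0, -0.1, 0, -1], [0, 0, 0, 0, -0.1, 0, -1], [0, 0, 0, 0, -0.1, 0, -1], [0, 0, 0, 0, -0.1, 0, -1], [0, 0, 0, 0, -0.1, 0, -1], [0, 0, 0, 0, -0.15, 0, -1], [0, 0, 0, 0, 0, 0, -1]]
  ]
}}

```text
time: 19.07
tool_pos: [0.5495, -0.027, 0.1479]
tool_rot: [0.0, 0.997, -0.074, 0.0]
contact_force: [-0.7, -0.4, 0.7]
gripper_width: -0.004
```

Run:
```python
from h import *
wj('b')
```

```text
jaw [-7.25  0.51  8.05] trig [1.4e-02 2.3e+02] F [-0.1 -0.4  0.1] [-0.5 -0.6 -0.2 -0.1]
t 19.27 jig mm [  2.  -79.9 148. ] F jig [ 0.4 -1.4  0.8] w -0.002 tool x in jig [1.    0.001] q [-0.19 -0.06  1.87 -0.    1.33 -0.04]
```

View pics/w_b.png

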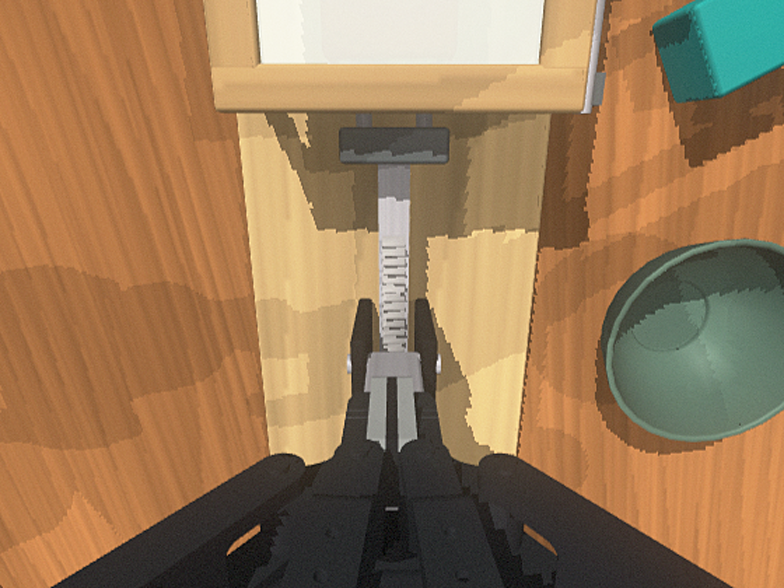

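{"op": "carry_out", "data": {
  "moves": [
    [[0, 0, 0, 0, 0.1, 0, -1], [0, 0, 0, 0, 0.1, 0, -1], [0, 0, 0, 0, 0, 0, -1]]
  ]
}}

```text
time: 19.52
tool_pos: [0.5481, -0.0359, 0.1481]
tool_rot: [-0.0, 0.997, -0.075, -0.0]
contact_force: [0.5, 1.9, 0.2]
gripper_width: -0.001
```

Run:
```python
from h import *
wj(None,3)
```

```text
jaw [-7.22  0.47  8.01] trig [2.80000e-02 6.05333e+02] F [0.3 2.1 0.4] [2.  2.4 2. ]
t 19.67 jig mm [  2.  -87.7 148.1] F jig [-0.8  2.   0. ] w -0.002 tool x in jig [1. 0.] q [-0.2  -0.06  1.87  0.    1.33 -0.05]
```

{"op": "carry_out", "data": {
  "moves": [
    [[0, 0, 0, 0, 0.06, 0, -1], [0, 0, 0, 0, 0, 0, -1]]
  ]
}}

```text
time: 19.83
tool_pos: [0.5478, -0.0378, 0.1482]
tool_rot: [-0.0, 0.997, -0.074, 0.0]
contact_force: [-0.7, 2.3, 1.1]
gripper_width: -0.001
```

Run:
```python
from h import *
wj(None,3)
```

```text
jaw [-7.3   0.33  7.8 ] trig [5.30000e-02 6.87667e+02] F [-0.1  2.1  1.3] [2.2 2.6 1.6]
t 19.98 jig mm [  2.  -90.  148.2] F jig [-0.1  1.8  0.2] w -0.002 tool x in jig [1.    0.001] q [-0.2  -0.06  1.87  0.    1.33 -0.06]
```

{"op": "carry_out", "data": {
  "moves": [
    [[0, 0, 0, 0, 0.06, 0, -1], [0, 0, 0, 0, 0, 0, -1]]
  ]
}}

```text
time: 20.15
tool_pos: [0.5475, -0.0399, 0.1482]
tool_rot: [-0.0, 0.997, -0.074, 0.0]
contact_force: [0.2, 4.5, 1.9]
gripper_width: 0.004
```

Run:
```python
from h import *
wj(None,3)
```

```text
jaw [-7.06  1.02  8.53] trig [8.20000e-02 7.78667e+02] F [-0.6  4.3  1.3] [4.5 4.3 4.3]
t 20.3 jig mm [  1.9 -92.2 148.2] F jig [0.2 4.9 0.9] w -0.005 tool x in jig [1.    0.001] q [-0.21 -0.06  1.87  0.    1.33 -0.06]
```

{"op": "carry_out", "data": {
  "moves": [
    [[0, 0, 0, 0, 0.08, 0, -1], [0, 0, 0, 0, 0, 0, -1]]
  ]
}}

```text
time: 20.47
tool_pos: [0.547, -0.0431, 0.1481]
tool_rot: [-0.0, 0.997, -0.074, 0.0]
contact_force: [0.3, 4.7, 0.7]
gripper_width: -0.0
```

Run:
```python
from h import *
wj('c',3)
```

```text
jaw [-6.09  1.82  9.19] trig [1.21e-01 9.05e+02] F [-0.1  5.1  1. ] [4.7 5.4 5.3]
t 20.62 jig mm [  2.  -95.3 148.1] F jig [-0.2  4.6  1.3] w 0.004 tool x in jig [1.    0.001] q [-0.21 -0.06  1.87  0.    1.33 -0.07]
```

{"op": "carry_out", "data": {
  "moves": [
    [[0, 0, 0, 0, 0.03, 0, -1], [0, 0, 0, 0, 0.03, 0, -1], [0, 0, 0, 0, 0.03, 0, -1], [0, 0, 0, 0, 0.03, 0, -1], [0, 0, 0, 0, 0.03, 0, -1], [0, 0, 0, 0, 0, 0, -1]]
  ]
}}

```text
time: 21.12
tool_pos: [0.5462, -0.0483, 0.1477]
tool_rot: [-0.001, 0.997, -0.074, 0.0]
contact_force: [1.8, 7.2, -0.1]
gripper_width: 0.003
```

Run:
```python
from h import *
wj('d',3)
```

```text
jaw [-4.23  3.52 11.29] trig [1.890000e-01 1.110333e+03] F [ 0.9  6.9 -0.2] [7.3 6.7 6.8]
t 21.27 jig mm [   1.9 -100.6  147.7] F jig [ 0.5  7.5 -0.3] w 0.001 tool x in jig [1.    0.001] q [-0.22 -0.06  1.87  0.    1.33 -0.08]
```

{"op": "carry_out", "data": {
  "moves": [
    [[0, 0, 0, 0, 0.03, 0, -1], [0, 0, 0, 0, 0.03, 0, -1], [0, 0, 0, 0, 0, 0, -1]]
  ]
}}

```text
time: 21.52
tool_pos: [0.5459, -0.0503, 0.1475]
tool_rot: [-0.002, 0.997, -0.074, 0.0]
contact_force: [3.2, 9.6, -1.6]
gripper_width: -0.0
```

Run:
```python
from h import *
wj('e',3)
```

```text
jaw [-3.45  4.23 11.93] trig [2.150000e-01 1.192667e+03] F [ 1.7  8.7 -1.5] [10.   8.1  7.9]
t 21.67 jig mm [   1.9 -102.8  147.5] F jig [ 0.5  8.2 -1.3] w -0.002 tool x in jig [1.    0.001] q [-0.23 -0.06  1.87  0.    1.33 -0.08]
```

View pics/w_e.png

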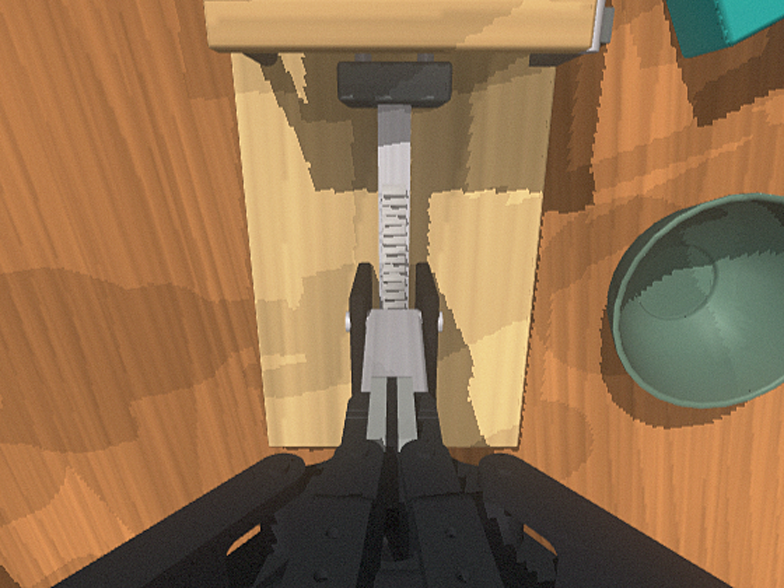

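{"op": "carry_out", "data": {
  "moves": [
    [[0, 0, 0, 0, 0.02, 0, -1], [0, 0, 0, 0, 0.02, 0, -1], [0, 0, 0, 0, 0.01, 0, -1], [0, 0, 0, 0, 0, 0, -1], [0, 0, 0, 0, 0, 0, -1]]
  ]
}}

```text
time: 22.08
tool_pos: [0.5456, -0.0519, 0.1473]
tool_rot: [-0.002, 0.997, -0.074, 0.0]
contact_force: [2.9, 9.1, -3.5]
gripper_width: -0.003
```

Run:
```python
from h import *
wj('f',3);wj(None,14)
```

```text
jaw [-3.11  4.67 12.45] trig [2.380e-01 1.259e+03] F [ 1.8  8.9 -2.4] [9.5 8.3 8.8]
t 22.23 jig mm [   1.8 -104.4  147.3] F jig [ 1.9  9.3 -2.8] w 0.002 tool x in jig [1.    0.001] q [-0.23 -0.06  1.87  0.    1.33 -0.09]
jaw [-3.1   4.68 12.47] trig [2.360000e-01 1.257071e+03] F [ 1.4  9.1 -2.3] [ 9.3  9.2  9.1 10.   9.1  8.4  8.7  9.2  9.3  9.1  8.5  9.3  9.7  8.7]
t 22.93 jig mm [   1.8 -104.4  147.3] F jig [ 1.1  7.8 -1.3] w -0.0 tool x in jig [1.    0.001] q [-0.23 -0.06  1.87  0.    1.33 -0.09]
```

{"op": "carry_out", "data": {
  "moves": [
    [[0, 0, 0, 0, 0.01, 0, -1], [0, 0, 0, 0, 0, 0, -1], [0, 0, 0, 0, 0.01, 0, -1], [0, 0, 0, 0, 0, 0, -1], [0, 0, 0, 0, 0, 0, -1]]
  ]
}}

```text
time: 23.35
tool_pos: [0.5455, -0.0526, 0.1472]
tool_rot: [-0.002, 0.997, -0.074, 0.0]
contact_force: [2.9, 8.9, -2.9]
gripper_width: 0.002
```

Run:
```python
from h import *
wj('g',6)
```

```text
jaw [-2.83  4.72 12.24] trig [2.460000e-01 1.281667e+03] F [ 1.8  9.7 -2.5] [9.2 9.7 9.9 9.2 9.9 9.9]
t 23.65 jig mm [   1.8 -105.1  147.2] F jig [ 1.8  9.8 -1.8] w -0.003 tool x in jig [1.    0.001] q [-0.23 -0.06  1.87  0.    1.33 -0.09]
```

{"op": "carry_out", "data": {
  "moves": [
    [[0, 0, 0, 0, -0.01, 0, -1], [0, 0, 0, 0, 0, 0, -1], [0, 0, 0, 0, 0, 0, -1]]
  ]
}}

```text
time: 23.9
tool_pos: [0.5455, -0.0523, 0.1472]
tool_rot: [-0.002, 0.997, -0.074, 0.0]
contact_force: [3.4, 8.9, -2.6]
gripper_width: -0.0
```

Run:
```python
from h import *
wj('h',20)
```

```text
jaw [-2.9   4.81 12.52] trig [2.4200e-01 1.2722e+03] F [ 1.5  9.  -2.5] [ 9.3  9.6  8.9  8.9  9.   9.   8.6  9.7  8.6  8.6  9.3  8.7  9.3 10.2
  8.8  9.4  8.7  8.4  9.   8.9]
t 24.9 jig mm [   1.8 -104.8  147.2] F jig [ 1.7  9.  -2.4] w -0.004 tool x in jig [1.    0.001] q [-0.23 -0.06  1.87  0.    1.33 -0.09]
```

View pics/w_h.png

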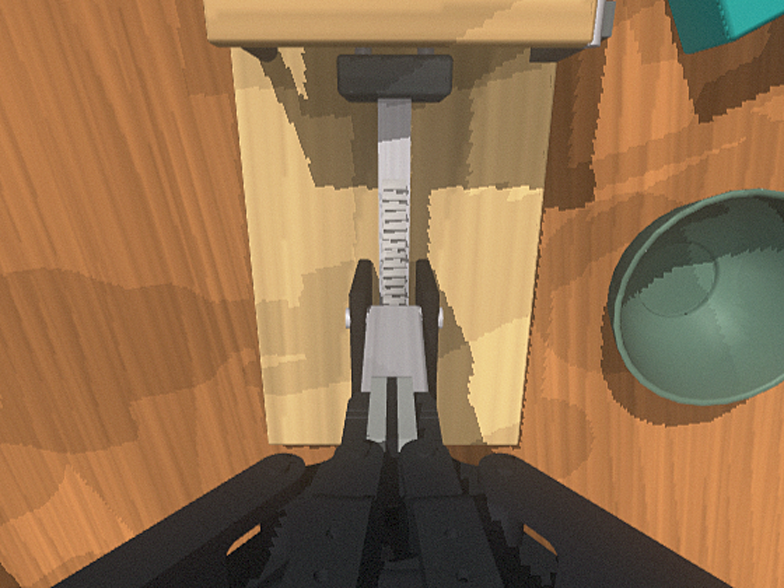

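Run:
```python
from h import *
f=grab_frame('side');P,ok=cloud(f);Q=tojig(P)*1e3
m=ok&(abs(Q[...,1]-89)<73)&(Q[...,2]>70)&(Q[...,2]<95)
q=Q[m]
for lo in (-72,54):
    k=q[(q[:,0]>=lo)&(q[:,0]<lo+18)];print(lo,len(k),np.median(k[:,2]))
f0=np.load('pics/side0.npz');P0,_=cloud(dict(f0))
# bystanders: colour-independent depth change near them
d=abs(f['z_map']-f0['z_map'])
save('fin.png',f['frame'],1.4)
wj(None,4)
```

```text
-72 475 82.39146746673975
54 431 81.99853213323615
jaw [-2.89  4.82 12.54] trig [2.41000e-01 1.27525e+03] F [ 1.6  8.8 -2.9] [9.2 8.9 8.2 9. ]
t 25.15 jig mm [   1.8 -104.8  147.2] F jig [ 1.5  8.4 -2.9] w 0.0 tool x in jig [1.    0.001] q [-0.23 -0.06  1.87  0.    1.33 -0.09]
```

View pics/fin.png

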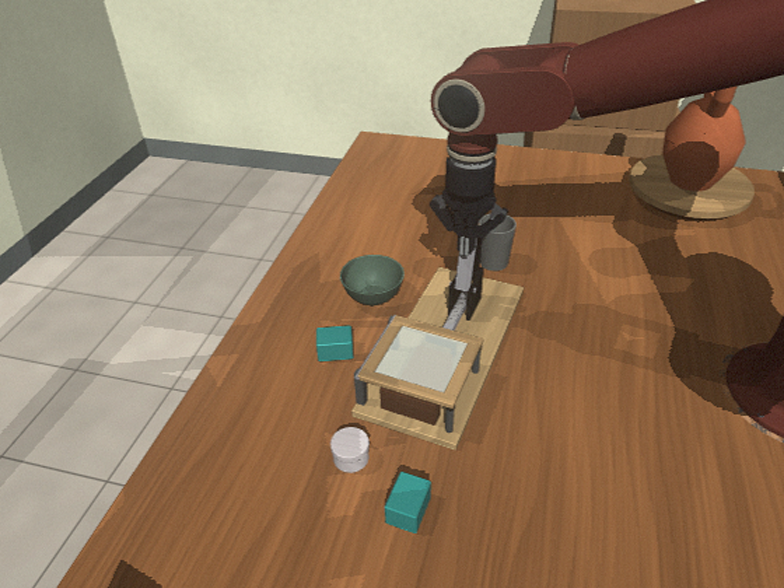

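Run:
```python
from h import *
print(ticket.job_done());
```

```text
the job is handed in; nothing more can be done
None
```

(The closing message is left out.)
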